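# Power up the exposure box and hold its lid half open

### The job

Get the flat exposure box ready so that I can lay leaves on its glass: first slide the battery pack into the rails of the shoe on the box's left side, contact end first, until it is fully home and the catch holds it, and let go of it. Then raise the box's lid by its bar handle to 50 degrees from shut and finish holding it still there; the hinge has no stay, so do not let go, do not let the lid drop on the glass, and never swing it much wider, as it must still shade the coated sheet. Leave the other things on the table where they are.

Things in the scene. Friction and masses are not known exactly. Their poses are not given: they have to be found in the camera images.
- unit: Exposure box, fixed: grey box 230 (x) x 240 (y) x 95 mm high with glass bed and hinged lid (115 mm high when shut); battery shoe on its left. Origin: centre of its underside, on the table top; x points to the hinge side, y left to the shoe, z up. Shoe: deck 55 mm high, from x = -140 to +85 mm, centre line at y = +178 mm, 58 mm from the box wall at y = +120 mm
- shoe_home (a point): Point on the shoe's deck where the battery's origin is when fully home: (0, 178, 55) mm of the unit, axes as the unit's; the battery then has the same axes. Two rails along x from -45 to +45 mm of it, 65 mm apart inside; their lips, 53 mm apart, pass over the battery's foot (lip underside 9.5, top 14 mm above the deck). Black stop block, 44 mm high, from x = +45 mm
- shoe_mouth (a point): On the deck at the flared mouth of the rails (spread from 65 to about 87 mm), 70 mm before shoe_home (to -x of the unit). The deck goes on flat for 70 mm in front of this point: set the battery down there on the centre line (origin 120 mm before shoe_home) and slide it along +x; it cannot be lowered into the rails from above
- catch (a joint): Sprung steel hump in the middle of the shoe's deck, 6 mm before shoe_home; value in m: 0 = up (3 mm proud), grows as pressed down. The battery's foot presses it down up to 3 mm over the last 45 mm of the way (push of 5 to 15 N); it springs up to 0 into a groove under the battery when this is fully home, and holds it
- battery: Loose battery pack, 90 (x) x 62 (y) x 50 mm high, 0.2 to 0.45 kg: grey body 48 mm wide (8 to 50 mm height) on a black foot flange 62 mm wide, 8 mm thick. Origin: centre of its underside; z up; x points to the contact end (three dark upright slots), which goes in first; a black key is at the other end. Grip the 48 mm body from above, fingertips at least 17 mm above its underside to clear the rails
- lid (a joint): Angle of the lid in rad: 0 = shut, grows as it opens (its front edge rises and goes back); 50 degrees = 0.873. Stop at 1.45. It falls shut from any angle when let go; about 3 N at the handle carry it
- lid_handle (a point): Centre of the lid's bar handle: round steel bar, 12 mm thick, along the unit's y, free over 84 mm between its posts, 45 mm in front of the lid's front face (lid shut: at (-163, 0, 106) mm of the unit); 284 mm from the hinge line; at 50 degrees 320 mm above the table. Pinch or hook it from above. The lid is 18 mm thick, 240 mm wide
- lid_hinge (a point): Middle of the lid's hinge line, which runs along the unit's y at (120.5, 0, 97) mm of the unit
- block: Bystander: carved wooden printing block with a turned grip, 50x62x68 mm; origin at its underside
- tape: Bystander: roll of tape lying flat, 98 mm wide, 25 mm high; origin at its underside
- brush: Bystander: flat brush with a wooden handle, 194 mm long, lying; origin at its underside
- leaf_cutter: Bystander: tin cutter of maple-leaf outline, 81x90x34 mm; origin at its underside
- flower: Bystander: orange marigold head, 62 mm wide, 32 mm high; origin at its underside
- pot: Bystander: low round lidded pot, 69 mm wide, 41 mm high; origin at its underside

How it is judged:
By the outcome, as a careful person would: the job done as asked, in the order asked, and still so for the second after the job is handed in, while the arm keeps its last pose, push and grip.
It also fails if it takes over 53 s, if anything falls off the work surface, if the arm or the gripper's body presses on something with over 40 N, if the wrist force passes 120 N, or if a joint passes its speed limit or range.

### The arm

A 6-joint arm with a two-finger parallel gripper is mounted at the origin on a cart in front of the work surface, level with it; the furniture and walls round the work are solid. World frame = base frame: x ahead of the robot, y to its left, z up, the work surface at z = 0. Lengths are in m, angles in rad, forces in N, time in s.
With the tool pointing down it reaches from about 0.35 to 0.85 m from the base axis. Payload 8.1 kg.
Tool frame: the origin (TCP) lies at the very end of the fingers, on their centre line; the grasp point (between the pads) lies 19 mm behind it (robot.hold_point_z is the distance from the TCP to the grasp point, in m); z points along the fingers, y is the line along which they close (so a half turn about z gives the same grasp; the last joint's range is limited). The gripper opens to 85 mm and grips with 20 to 120 N. Pads are 22 mm wide; open, the fingers measure 114 mm over their backs; the gripper's body (76 mm by 85 mm) begins 54 mm behind the grasp point. The pads swing forward as they close: fully open they stand 13 mm farther back than shut.
Start: joints at [1.106, 0.13, 1.488, -0, 1.523, -0.085], TCP at [0.222, 0.557, 0.205] pointing down, gripper open.
Joint ranges: [-2.96, 2.96], [-0.89, 2.26], [0.02, 2.5], [-1.34, 4.48], [0, 2.73], [-2.66, 2.66]. Speed limits (rad/s): [2.39, 2.39, 2.79, 3.14, 3.14, 3.14].

### API

Orientations are given as a rotation vector (axis times angle).
In Python, from workcell import readout, capture, finish_job, robot gives the robot as it stands.
- The arm moves only by the tool send_rows, never from a script. Its argument "motion" is a list of rows, each an object of numbers: "tx", "ty", "tz": the shift along the tool's x, y, z in cm; "rx", "ry", "rz": the turn, a rotation vector about the tool's x, y, z in degrees; "grip": the closure, from 0 (fully open) to 1 (shut). A call has 1 to 8 rows; each row shifts and turns the commanded pose from where the row before left it, along the tool's axes as they then stand; what a row does not reach is not made up. A row lasts 1/12 s, in which the tool goes at most 41.7 mm and 7.16 degrees, less where a joint would pass 70% of its speed; a pose out of reach is approached as far as the arm can. A call with a gripper value outside its range is refused whole. The fingers move at their own pace and stop on an object; "squeeze" is the grip in N (left out, the last holds). Time passes only in rows, so rows that do not move let the fingers close. It gives the time, the measured TCP pose, the force, the opening and the grip force at its end, in the units of the state.
- readout.state(): the state, without advancing time (a new reading comes with each control period).
- capture(name): name is "side" or "top" or "wrist"; returns a dict with "pixels" (384x512x3 uint8, blue, green, red), "z_map" (384x512 float32, m along the optical axis (not along the pixel's ray), 0 where there is no reading), "K" (3x3 intrinsics, pixels), "world_from_camera" (4x4, takes a point from camera to world coordinates); the wrist camera has in their place "hand_eye" (4x4, takes a point from camera to tool coordinates, whose origin is the TCP and whose axes are the flange's). Camera axes: x right, y up, looking along -z (the intrinsics and any distortion apply to the point x, -y, -z); pixel columns grow to the right and rows downward; lengths in m; the calibration is good to about 2 mm. A picture is of the moment at which its call begins: read the wrist's pose just before it.
- finish_job(): hands the job in; it is judged then, once.
The state is a dict: "t": time; "q": joint angles; "qvel": joint speeds; "effort": joint torques, N m; "position": TCP position; "tool_rot": TCP orientation; "force": force on the tool from outside, world axes, zero at the start; "ft_torque": the same for the moment, N m; "finger_gap": opening from 0.0 (shut) to 1.0 (fully open); "grip_force": force on a finger pad.
Only numpy, scipy, OpenCV 4.12 (cv2) and the standard library are available. Lean on these libraries where they do the work, as an engineer would, in place of code of your own. Each camera call takes 0.05 s, during which the arm holds its last target. There are 200 camera calls.

## Working session

There is one attempt and no reset: what is moved stays moved. The work goes in short steps, Python scripts to look and compute and a tool call to move; the robot and the scene stay as the last step left them, time stands still between calls to the robot, and variables do not carry over. Pictures are saved under pics/ and viewed, at most 10 in all, crops included, and the job is handed in when it is done.

Besides the shell and the picture viewer there is one more tool, called after "Request:" in YAML: its name, and indented under it one key for each argument. send_rows: Moves the arm, as the interface text tells. Its arguments: {"type":"object","properties":{"motion":{"type":"array","items":{"type":"object","properties":{"tx":{"type":"number"},"ty":{"type":"number"},"tz":{"type":"number"},"rx":{"type":"number"},"ry":{"type":"number"},"rz":{"type":"number"},"grip":{"type":"number"}}}},"squeeze":{"type":"number"}},"required":["motion"]}

```bash
ls; mkdir -p pics; python3 - <<'E'
from workcell import readout, capture, robot
import cv2,numpy as np,pickle
print(readout.state()); print([a for a in dir(robot) if a[0]!='_'])
for n in ('top','side'):
    c=capture(n); cv2.imwrite(f'pics/{n}0.png',c['pixels']); pickle.dump(c,open(f'{n}0.pkl','wb'))
    print(n,c['K'],c['world_from_camera'])
a=cv2.imread('pics/top0.png')
cv2.imwrite('pics/top0b.png',cv2.resize(a,(800,600)))
E
```

```text
pics
{'t': 0.0, 'q': array([ 1.10560609e+00,  1.31190210e-01,  1.48928853e+00, -1.83188148e-05,
        1.52303599e+00, -8.53883600e-02]), 'qvel': array([ 0.00038593, -0.00066404, -0.00101906, -0.00041202, -0.00126556,
        0.00078636]), 'effort': array([ 1.14999068e-03, -5.69429862e+01, -5.00525057e+01, -3.20188728e-04,
        1.54939236e-02,  1.28139436e-04]), 'position': array([0.22214181, 0.5566942 , 0.20352208]), 'tool_rot': array([-5.92915170e-01, -3.08461920e+00,  2.91285542e-03]), 'force': array([-0.20110488,  0.05952439,  0.32934929]), 'ft_torque': array([ 0.00482327, -0.0217659 ,  0.02899116]), 'grip_force': 0.0, 'finger_gap': 1.0007975796759985}
['PlanningError', 'hold_point_z']
top [[379.99296023   0.         262.07066972]
 [  0.         379.99296023 192.90919929]
 [  0.           0.           1.        ]] [[ 0.02696782  0.9776504  -0.20850043  0.28009998]
 [-0.99963249  0.02579828 -0.00832712  0.02246413]
 [-0.00276206  0.20864837  0.97798682  1.40897168]
 [ 0.          0.          0.          1.        ]]
side [[405.53744038   0.         250.91315774]
 [  0.         405.53744038 191.72058073]
 [  0.           0.           1.        ]] [[-9.99648227e-01 -8.15522332e-04  2.65095685e-02  5.88984266e-01]
 [ 2.38512821e-02 -4.64772016e-01  8.85109084e-01  1.48597376e+00]
 [ 1.15990793e-02  8.85430013e-01  4.64627973e-01  8.59945648e-01]
 [ 0.00000000e+00  0.00000000e+00  0.00000000e+00  1.00000000e+00]]
```

View pics/top0b.png

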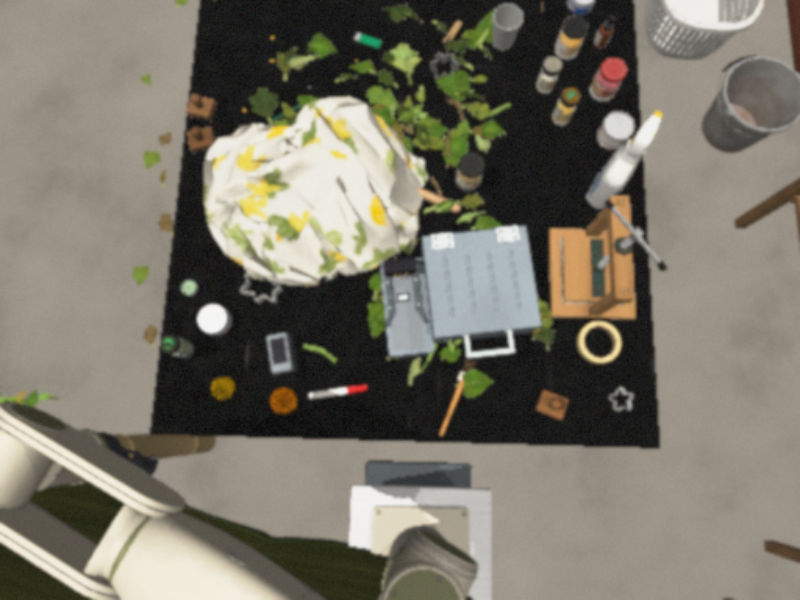

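View pics/side0.png

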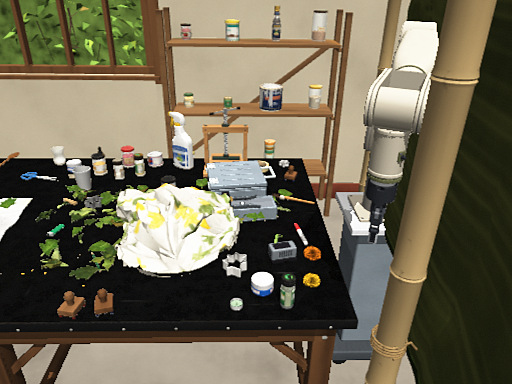

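The top view shows the box at (480,280) and the shoe to its left, with the stop block at (403,268). The battery is at (279,352), all in 800-px coordinates. I'll enlarge both regions.

```bash
cat > h.py <<'E'
import numpy as np,cv2,pickle
from scipy.spatial.transform import Rotation as R
def ray(c,u,v,z=None,T=None):
    """pixel -> world; z: world height plane, else depth map"""
    T=c['world_from_camera'] if T is None else T; K=c['K']
    d=np.array([(u-K[0,2])/K[0,0],-(v-K[1,2])/K[1,1],-1.])
    if z is None:
        s=float(np.median(c['z_map'][int(v)-1:int(v)+2,int(u)-1:int(u)+2]))
    else:
        s=(z-T[2,3])/(T[:3,:3]@d)[2]
    return T[:3,:3]@(d*s)+T[:3,3]
E
python3 - <<'E'
import pickle,cv2
c=pickle.load(open('top0.pkl','rb'))
a=c['pixels'][140:260,155:355]
cv2.imwrite('pics/crop.png',cv2.resize(a,(800,480),interpolation=cv2.INTER_CUBIC))
E
```

```text
(no output)
```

View pics/crop.png

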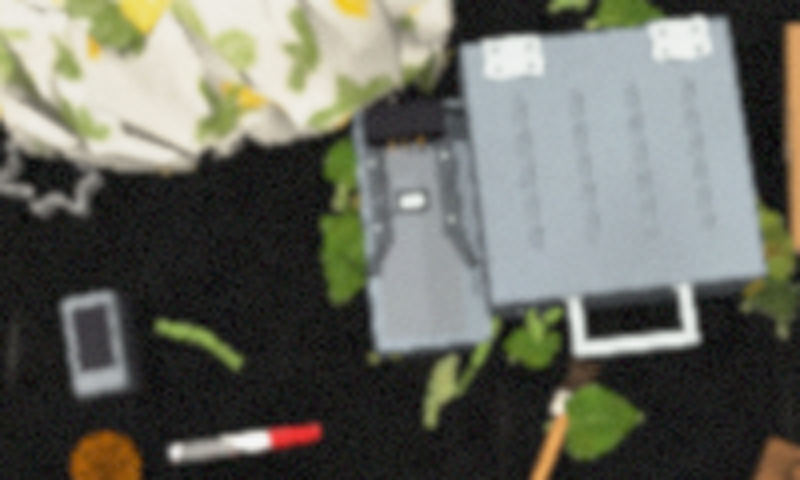

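```bash
python3 - <<'E'
from h import *
from workcell import readout,capture
c=pickle.load(open('top0.pkl','rb'))
P=lambda x,y,z:ray(c,155+x/4,140+y/4,z)
np.set_printoptions(precision=4,suppress=True)
for z,l in ((.115,[(463,45),(727,18),(766,272),(492,305),(577,350),(697,340)]),(.055,[(377,352),(493,340),(413,200)]),(.05,[(62,298),(115,290),(131,385),(76,397)])):
    for p in l: print(z,p,P(*p,z),P(*p,None))
w=capture('wrist'); print(w['hand_eye'],w['K']); 
s=readout.state(); print(R.from_rotvec(s['tool_rot']).as_matrix())
cv2.imwrite('pics/w0.png',w['pixels'])
E
```

```text
0.115 (463, 45) [0.7086 0.0066 0.115 ] [0.7466 0.0052 0.0002]
0.115 (727, 18) [ 0.74   -0.2288  0.115 ] [ 0.7787 -0.2499  0.0063]
0.115 (766, 272) [ 0.5104 -0.2592  0.115 ] [ 0.5266 -0.279   0.024 ]
0.115 (492, 305) [ 0.4754 -0.0235  0.115 ] [ 0.4841 -0.0255  0.0578]
0.115 (577, 350) [ 0.4386 -0.0967  0.115 ] [ 0.4397 -0.0976  0.1056]
0.115 (697, 340) [ 0.4499 -0.1991  0.115 ] [ 0.4644 -0.2181  0.0042]
0.055 (377, 352) [0.4394 0.0763 0.055 ] [0.4442 0.078  0.0139]
0.055 (493, 340) [ 0.4529 -0.0271  0.055 ] [ 0.4599 -0.029   0.0005]
0.055 (413, 200) [0.5792 0.0482 0.055 ] [0.5787 0.0482 0.0572]
0.05 (62, 298) [0.4813 0.3628 0.05  ] [ 0.4889  0.3756 -0.0011]
0.05 (115, 290) [0.4899 0.3154 0.05  ] [0.4969 0.3252 0.0046]
0.05 (131, 385) [0.4046 0.2951 0.05  ] [0.4063 0.2988 0.0317]
0.05 (76, 397) [0.3926 0.3435 0.05  ] [0.3967 0.3553 0.    ]
[[-0.0007  0.9654  0.2607  0.0655]
 [ 1.      0.0006  0.0004 -0.0001]
 [ 0.0002  0.2607 -0.9654 -0.1685]
 [ 0.      0.      0.      1.    ]] [[285.0346   0.     258.4219]
 [  0.     285.0346 191.4313]
 [  0.       0.       1.    ]]
[[-0.9287  0.3707 -0.0007]
 [ 0.3707  0.9287 -0.0013]
 [ 0.0001 -0.0015 -1.    ]]
```

Unit pose is about (0.6085, -0.127) with yaw 7.6°. The battery is about (0.442, 0.329) with its long axis near 12.8°, and I don't yet know which end is the contact end. I'll go above it and look.

Request:
send_rows:
  motion:
    - {"tx":-3.6,"ty":-1.63}
    - {"tx":-3.6,"ty":-1.63}
    - {"tx":-3.6,"ty":-1.63}
    - {"tx":-3.6,"ty":-1.63}
    - {"tx":-3.6,"ty":-1.63}
    - {"tx":-3.6,"ty":-1.63}
    - {"tx":-3.6,"ty":-1.63}
    - {"tx":-3.6,"ty":-1.63}

```text
validation failed for argument at $.mo...
```

Request:
send_rows:
  motion:
    - {"rz":-6.9}
    - {"rz":-6.9}
    - {"rz":-6.9}
    - {"rz":-6.9}
    - {"rz":-7}
    - {}

```text
validation failed for argument at $.mo...
```

```bash
cat >> h.py <<'E'
from workcell import readout,capture
np.set_printoptions(precision=4,suppress=True)
def wrist(name):
    s=readout.state(); w=capture('wrist')
    T=np.eye(4); T[:3,:3]=R.from_rotvec(s['tool_rot']).as_matrix(); T[:3,3]=s['position']
    w['world_from_camera']=T@w['hand_eye']; w['tool']=T
    pickle.dump(w,open(name+'.pkl','wb'))
    cv2.imwrite(f'pics/{name}.png',cv2.resize(w['pixels'],(768,576),interpolation=cv2.INTER_CUBIC))
    print(s['t'],s['q'],s['position'],T[:3,0],T[:3,1],s['force'])
    return w
E
python3 -c "
from h import *
wrist('w1')"
```

```text
0.15 [ 1.1056  0.131   1.4891  0.      1.523  -0.0854] [0.2222 0.5568 0.2038] [-0.9287  0.3707  0.0001] [ 0.3707  0.9287 -0.0015] [0.0868 0.5704 0.2177]
```

View pics/w1.png

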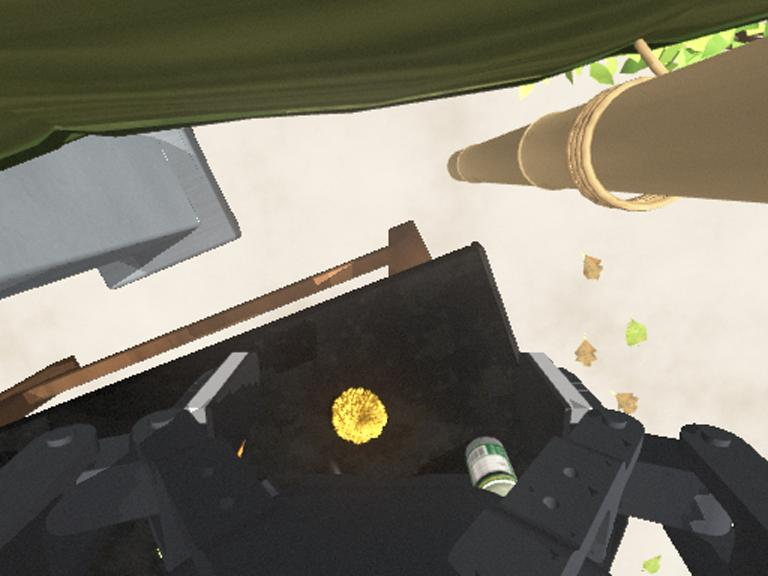

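The wrist view works: image up is tool +x, toward the robot, and the yellow flower is at (359,415). The move was refused by validation, so I'll try full rows.

Request:
send_rows:
  motion:
    - {"tx":-3.6,"ty":-1.63,"tz":0,"rx":0,"ry":0,"rz":0,"grip":0}
    - {"tx":-3.6,"ty":-1.63,"tz":0,"rx":0,"ry":0,"rz":0,"grip":0}
    - {"tx":-3.6,"ty":-1.63,"tz":0,"rx":0,"ry":0,"rz":0,"grip":0}
    - {"tx":-3.6,"ty":-1.63,"tz":0,"rx":0,"ry":0,"rz":0,"grip":0}
    - {"tx":-3.6,"ty":-1.63,"tz":0,"rx":0,"ry":0,"rz":0,"grip":0}
    - {"tx":-3.6,"ty":-1.63,"tz":0,"rx":0,"ry":0,"rz":0,"grip":0}
    - {"tx":-3.6,"ty":-1.63,"tz":0,"rx":0,"ry":0,"rz":0,"grip":0}
    - {"tx":-3.6,"ty":-1.63,"tz":0,"rx":0,"ry":0,"rz":0,"grip":0}

```text
t: 0.87
position: [0.4425, 0.3277, 0.2045]
tool_rot: [-0.593, -3.085, -0.0]
force: [1.0, 0.1, 0.4]
finger_gap: 1.0
grip_force: 0.0
```

Request:
send_rows:
  motion:
    - {"tx":0,"ty":0,"tz":0,"rx":0,"ry":0,"rz":-6.9,"grip":0}
    - {"tx":0,"ty":0,"tz":0,"rx":0,"ry":0,"rz":-6.9,"grip":0}
    - {"tx":0,"ty":0,"tz":0,"rx":0,"ry":0,"rz":-6.9,"grip":0}
    - {"tx":0,"ty":0,"tz":0,"rx":0,"ry":0,"rz":-6.9,"grip":0}
    - {"tx":0,"ty":0,"tz":0,"rx":0,"ry":0,"rz":-7,"grip":0}
    - {"tx":0,"ty":0,"tz":0,"rx":0,"ry":0,"rz":0,"grip":0}

```text
t: 1.37
position: [0.4415, 0.3292, 0.2044]
tool_rot: [0.36, -3.121, 0.0]
force: [0.1, 0.1, -0.1]
finger_gap: 0.999
grip_force: 0.0
```

```bash
python3 -c "
from h import *
wrist('w1')"
```

```text
1.3667 [ 0.5476 -0.0021  1.6268 -0.      1.5173 -1.253 ] [0.4415 0.3292 0.2044] [-0.9737 -0.2278  0.0004] [-0.2278  0.9737 -0.0002] [ 0.1162  0.0599 -0.1198]
```

View pics/w1.png

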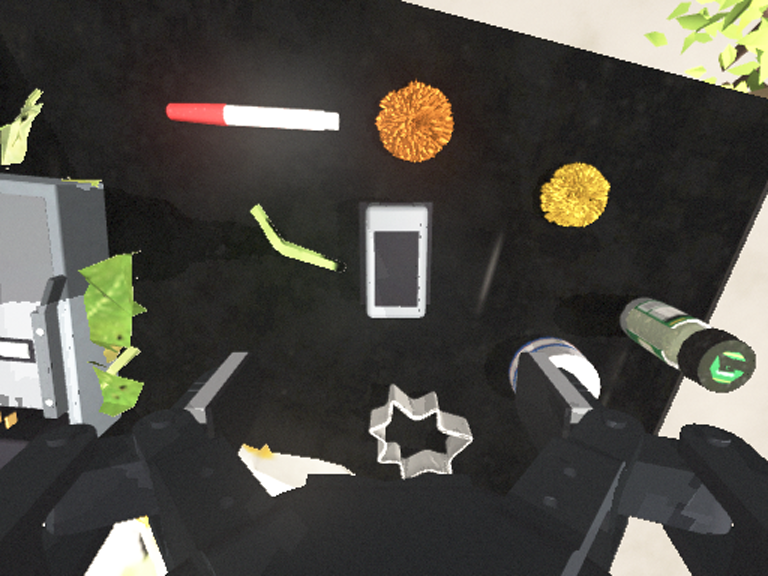

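The battery is at (397,262), with flower, pot and cutter around it. I'll enlarge and brighten it to identify the contact end.

```bash
python3 -c "
from h import *
w=pickle.load(open('w1.pkl','rb'))
a=w['pixels'][125:225,225:305]; a=np.clip(255*(a/255.)**.45,0,255).astype('uint8')
c=pickle.load(open('side0.pkl','rb'))['pixels'][230:265,260:305]; c=np.clip(255*(c/255.)**.5,0,255).astype('uint8')
a=cv2.resize(a,(400,500),interpolation=2); c=cv2.resize(c,(400,311),interpolation=2)
o=np.zeros((500,800,3),'uint8'); o[:,:400]=a; o[:311,400:]=c; cv2.imwrite('pics/c1.png',o)
z=w['z_map']
for u,v in ((397,220),(397,270),(375,260),(420,260),(540,370),(365,207),(365,310)): print(ray(w,u/1.5,v/1.5))
for p in ((368,206),(427,207),(426,317),(368,316)): print(ray(w,p[0]/1.5,p[1]/1.5,.05))
for p in ((525,345),(555,345),(590,380),(513,370),(382,395)): print('obst',ray(w,p[0]/1.5,p[1]/1.5,.035))
"
```

```text
[0.4101 0.3287 0.0492]
[0.4475 0.3377 0.0499]
[0.4437 0.3194 0.0494]
[0.4359 0.3532 0.049 ]
[0.4215 0.3694 0.2599]
[0.4099 0.3018 0.0069]
[ 0.5018  0.3215 -0.001 ]
[0.4049 0.3053 0.05  ]
[0.3956 0.3482 0.05  ]
[0.4795 0.3691 0.05  ]
[0.4892 0.3239 0.05  ]
obst [0.4895 0.4598 0.035 ]
obst [0.4837 0.4846 0.035 ]
obst [0.5079 0.5249 0.035 ]
obst [0.514  0.4569 0.035 ]
obst [0.5631 0.3521 0.035 ]
```

View pics/c1.png

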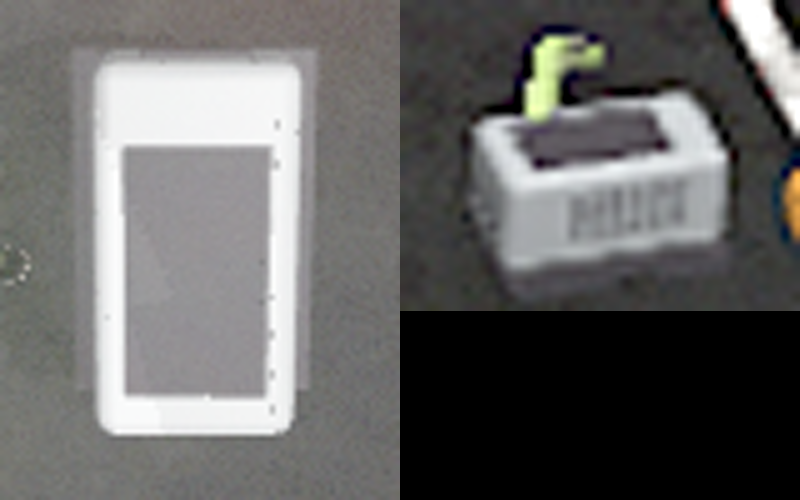

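The end faces aren't clear yet, so I'll back off to see the near end.

Request:
send_rows:
  motion:
    - {"tx":4,"ty":0,"tz":1,"rx":0,"ry":0,"rz":0,"grip":0}
    - {"tx":4,"ty":0,"tz":1,"rx":0,"ry":0,"rz":0,"grip":0}
    - {"tx":3,"ty":0,"tz":1,"rx":0,"ry":0,"rz":0,"grip":0}
    - {"tx":0,"ty":0,"tz":0,"rx":0,"ry":0,"rz":0,"grip":0}
    - {"tx":0,"ty":0,"tz":0,"rx":0,"ry":0,"rz":0,"grip":0}

```text
t: 1.83
position: [0.3325, 0.3044, 0.1735]
tool_rot: [0.347, -3.121, 0.001]
force: [0.3, 0.6, 0.9]
finger_gap: 0.997
grip_force: 0.0
```

```bash
python3 -c "
from h import *
w=wrist('w2')
M=np.linalg.inv(w['world_from_camera'])
p=M@np.array([.40,.328,.025,1]); K=w['K']; u=K[0,0]*p[0]/-p[2]+K[0,2]; v=-K[1,1]*p[1]/-p[2]+K[1,2]; print(u,v)
u,v=int(u),int(v)
g=lambda a:np.clip(255*(a/255.)**.5,0,255).astype('uint8')
a=g(w['pixels'][max(v-30,0):v+50,u-40:u+40]); c=g(pickle.load(open('side0.pkl','rb'))['pixels'][235:260,265:290])
o=np.hstack([cv2.resize(x,(400,400*x.shape[0]//x.shape[1]),interpolation=2)[:400] for x in (a,c)]); cv2.imwrite('pics/c2.png',o)
"
```

```text
1.8333 [ 0.6275 -0.2674  1.9245 -0.      1.486  -1.1647] [0.3325 0.3044 0.1735] [-0.9756 -0.2196  0.0015] [-0.2196  0.9756 -0.0006] [0.3448 0.6181 0.9173]
265.6545399341614 232.79604286526504
```

View pics/c2.png

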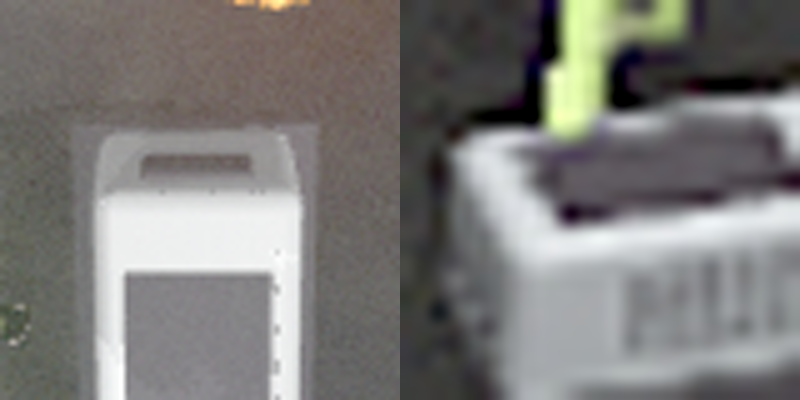

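The near end has one wide black key, so the contact end faces away from the robot (+x). No flip is needed, and I'll descend and grip.

Request:
send_rows:
  motion:
    - {"tx":-3.8,"ty":0.24,"tz":1.5,"rx":0,"ry":0,"rz":0,"grip":0}
    - {"tx":-3.8,"ty":0.24,"tz":1.5,"rx":0,"ry":0,"rz":0,"grip":0}
    - {"tx":-3.8,"ty":0.24,"tz":1.5,"rx":0,"ry":0,"rz":0,"grip":0}
    - {"tx":0,"ty":0,"tz":3,"rx":0,"ry":0,"rz":0,"grip":0}
    - {"tx":0,"ty":0,"tz":3,"rx":0,"ry":0,"rz":0,"grip":0}
    - {"tx":0,"ty":0,"tz":2.5,"rx":0,"ry":0,"rz":0,"grip":0}
    - {"tx":0,"ty":0,"tz":2.2,"rx":0,"ry":0,"rz":0,"grip":0}
    - {"tx":0,"ty":0,"tz":0,"rx":0,"ry":0,"rz":0,"grip":0}
  squeeze: 60

```text
t: 2.55
position: [0.4421, 0.3354, 0.0176]
tool_rot: [0.346, -3.116, 0.005]
force: [-0.7, -0.9, -1.1]
finger_gap: 0.998
grip_force: 0.0
```

Request:
send_rows:
  motion:
    - {"tx":0,"ty":0,"tz":0,"rx":0,"ry":0,"rz":0,"grip":1}
    - {"tx":0,"ty":0,"tz":0,"rx":0,"ry":0,"rz":0,"grip":1}
    - {"tx":0,"ty":0,"tz":0,"rx":0,"ry":0,"rz":0,"grip":1}
    - {"tx":0,"ty":0,"tz":0,"rx":0,"ry":0,"rz":0,"grip":1}
    - {"tx":0,"ty":0,"tz":0,"rx":0,"ry":0,"rz":0,"grip":1}
    - {"tx":0,"ty":0,"tz":0,"rx":0,"ry":0,"rz":0,"grip":1}

```text
t: 3.05
position: [0.4445, 0.3377, 0.0237]
tool_rot: [-0.351, 3.12, 0.001]
force: [-0.2, -0.1, 0.2]
finger_gap: 0.145
grip_force: 0.0
```

The gap of 0.145 is below the body width, so the fingers closed on nothing. I'll look.

```bash
python3 -c "
from h import *
w=wrist('w3'); print(readout.state()['finger_gap'])
c=capture('side')
g=lambda a:np.clip(255*(a/255.)**.6,0,255).astype('uint8')
o=np.hstack([cv2.resize(g(x),(400,300),interpolation=2) for x in (w['pixels'],c['pixels'][215:275,260:340])]);cv2.imwrite('pics/c3.png',o)
"
```

```text
3.05 [ 0.5579  0.1798  1.7782 -0.      1.1817 -1.2369] [0.4445 0.3377 0.0237] [-0.975  -0.2221 -0.0018] [-0.2221  0.975   0.0006] [-0.2041 -0.0739  0.1861]
0.050556745208277395
```

View pics/c3.png

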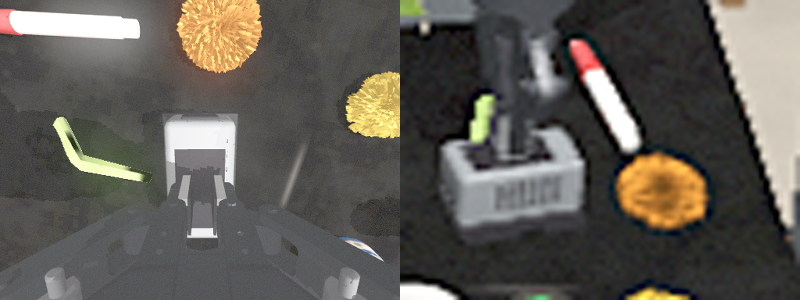

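```bash
python3 -c "
from h import *
w=pickle.load(open('w3.pkl','rb')); s=512/400
for n,p in (('battop',(200,135)),('batL',(172,140)),('batR',(232,150)),('padL',(186,185)),('padR',(215,185)),('tipL',(187,177)),('tipR',(212,177)),('win',(200,165)),('low',(203,232)),('low2',(203,240)),('table',(120,130))):
    print(n, ray(w,p[0]*s,p[1]*s), 'tool', (np.linalg.inv(w['tool'])@np.r_[ray(w,p[0]*s,p[1]*s),1])[:3])
s=readout.state();print(s['position'],s['finger_gap'],s['grip_force'])
c=pickle.load(open('w1.pkl','rb'));
for v in range(195,325,12): print(v,ray(c,397/1.5,v/1.5))
"
```

```text
battop [0.4088 0.328  0.0496] tool [ 0.037  -0.0015 -0.0259]
batL [0.4162 0.3108 0.0489] tool [ 0.0335 -0.02   -0.0253]
batR [0.4142 0.3511 0.0484] tool [ 0.0265  0.0198 -0.0247]
padL [0.4366 0.3258 0.0688] tool [ 0.0103 -0.0099 -0.045 ]
padR [0.4328 0.3427 0.0687] tool [ 0.0103  0.0075 -0.045 ]
tipL [0.4365 0.3256 0.0565] tool [ 0.0105 -0.01   -0.0328]
tipR [0.4332 0.3416 0.0556] tool [ 0.0101  0.0063 -0.0319]
win [0.4289 0.3325 0.0495] tool [ 0.0163 -0.0016 -0.0258]
low [0.4796 0.3462 0.0492] tool [-0.0361  0.0005 -0.0254]
low2 [ 0.5234  0.3565 -0.0008] tool [-0.0811  0.0007  0.0247]
table [ 0.43    0.2605 -0.0008] tool [ 0.0314 -0.0721  0.0244]
[0.4443 0.3376 0.0234] 0.007344400974153741 3.3539991936753815
195 [ 0.3945  0.3261 -0.0011]
207 [0.4009 0.3266 0.0466]
219 [0.4094 0.3286 0.0491]
231 [0.4182 0.3307 0.0492]
243 [0.427  0.3328 0.0496]
255 [0.436  0.3349 0.0498]
267 [0.4452 0.3371 0.0496]
279 [0.4545 0.3394 0.0496]
291 [0.4639 0.3416 0.0499]
303 [0.4735 0.3439 0.0496]
315 [0.4837 0.3464 0.0483]
```

```bash
python3 -c "
from h import *
wrist('w4')
for n in ('w1','w2','w3','w4'):
    w=pickle.load(open(n+'.pkl','rb')); v,u=np.mgrid[0:384,0:512]; K=w['K']; z=w['z_map']
    p=np.stack([(u-K[0,2])/K[0,0]*z,-(v-K[1,2])/K[1,1]*z,-z,np.ones_like(z)],-1)@w['hand_eye'].T
    m=(z>0)&(abs(p[...,1])<.06)&(abs(p[...,0])<.012)&(p[...,2]<(.02 if n in('w1','w2') else -.03))
    q=p[m]; i=np.argsort(-q[:,2])[:6]; print(n,np.percentile(q[:,2],[0,50,90,99,100])); print(q[i,:3])
print(readout.state()['finger_gap'],readout.state()['position'])
"
```

```text
3.15 [ 0.5579  0.1802  1.7785 -0.0001  1.1816 -1.237 ] [0.4443 0.3376 0.0234] [-0.975  -0.2223 -0.0013] [-0.2223  0.975   0.0004] [-0.0366  0.2298  6.9041]
w1 [-0.1218 -0.1    -0.0597 -0.0431 -0.0381]
[[ 0.0043  0.0428 -0.0381]
 [-0.0021 -0.0433 -0.0382]
 [-0.002   0.0426 -0.0385]
 [ 0.0025 -0.0433 -0.0386]
 [ 0.0063 -0.0435 -0.0386]
 [-0.0035  0.0426 -0.0389]]
w2 [-0.1218 -0.0999 -0.0598 -0.0431 -0.0382]
[[-0.0049 -0.0435 -0.0382]
 [ 0.004  -0.0433 -0.0383]
 [-0.0027  0.0427 -0.0383]
 [-0.002  -0.0433 -0.0383]
 [-0.0015 -0.0432 -0.0384]
 [-0.002   0.0426 -0.0385]]
w3 [-0.1217 -0.1022 -0.0744 -0.0388 -0.0301]
[[ 0.0108 -0.0094 -0.0301]
 [ 0.0108  0.0114 -0.0301]
 [ 0.0108 -0.012  -0.0301]
 [ 0.0108 -0.0114 -0.0301]
 [ 0.0108 -0.0088 -0.0301]
 [ 0.0103 -0.0078 -0.0301]]
w4 [-0.1218 -0.1027 -0.0752 -0.0397 -0.03  ]
[[ 0.0108 -0.0011 -0.03  ]
 [ 0.0102  0.0036 -0.0301]
 [ 0.0104 -0.0068 -0.0304]
 [ 0.0104 -0.0052 -0.0305]
 [ 0.0104  0.0005 -0.0306]
 [ 0.0105 -0.0062 -0.0307]]
0.007817847992125305 [0.4443 0.3376 0.0234]
```

Both depth and contact (7 N on the battery's top) show the real finger ends are about 25 mm short of the reported TCP. Tips sit at tool z -0.025 shut and -0.038 open. I'll lift, open, and go 33 mm lower than before.

Request:
send_rows:
  motion:
    - {"tx":0,"ty":0,"tz":-3,"rx":0,"ry":0,"rz":0,"grip":0}
    - {"tx":0,"ty":0,"tz":-2,"rx":0,"ry":0,"rz":0,"grip":0}
    - {"tx":0,"ty":0,"tz":0,"rx":0,"ry":0,"rz":0,"grip":0}
    - {"tx":0,"ty":0,"tz":0,"rx":0,"ry":0,"rz":0,"grip":0}
    - {"tx":0,"ty":0,"tz":0,"rx":0,"ry":0,"rz":0,"grip":0}
    - {"tx":0,"ty":0,"tz":0,"rx":0,"ry":0,"rz":0,"grip":0}
    - {"tx":0,"ty":0,"tz":0,"rx":0,"ry":0,"rz":0,"grip":0}

```text
t: 3.78
position: [0.4429, 0.3367, 0.0711]
tool_rot: [0.351, -3.12, 0.002]
force: [-0.6, 0.4, -0.7]
finger_gap: 0.975
grip_force: 0.0
```

```bash
python3 -c "
from h import *
from workcell import robot
wrist('w5');print(robot.hold_point_z,readout.state()['finger_gap'])
w=pickle.load(open('w5.pkl','rb'))
g=cv2.cvtColor(w['pixels'],6); z=w['z_map']
v,u=np.mgrid[0:384,0:512]; K=w['K']
p=np.stack([(u-K[0,2])/K[0,0]*z,-(v-K[1,2])/K[1,1]*z,-z,np.ones_like(z)],-1)
W=p@w['world_from_camera'].T
m=(z>0)&(abs(W[...,2]-.0493)<.003)&(np.hypot(W[...,0]-.44,W[...,1]-.335)<.07)
r=cv2.minAreaRect(W[m][:,:2].astype('f4')*1000); print(m.sum(),r)
"
```

```text
3.7833 [ 0.5578  0.1202  1.7496  0.      1.2742 -1.237 ] [0.4429 0.3367 0.0711] [-0.975  -0.2222  0.0023] [-0.2222  0.975  -0.0008] [-0.5913  0.4292 -0.6756]
0.0187 0.9991765638961616
7538 ((442.7462463378906, 335.4158935546875), (88.14490509033203, 46.849185943603516), 12.940138816833496)
```

Request:
send_rows:
  motion:
    - {"tx":0,"ty":-0.1,"tz":3,"rx":0,"ry":0,"rz":0,"grip":0}
    - {"tx":0,"ty":0,"tz":3,"rx":0,"ry":0,"rz":0,"grip":0}
    - {"tx":0,"ty":0,"tz":1.2,"rx":0,"ry":0,"rz":0,"grip":0}
    - {"tx":0,"ty":0,"tz":0.8,"rx":0,"ry":0,"rz":0,"grip":0}
    - {"tx":0,"ty":0,"tz":0,"rx":0,"ry":0,"rz":0,"grip":0}
    - {"tx":0,"ty":0,"tz":0,"rx":0,"ry":0,"rz":0,"grip":0}

```text
t: 4.33
position: [0.4443, 0.3365, -0.007]
tool_rot: [0.351, -3.122, 0.0]
force: [1.3, -0.1, 0.5]
finger_gap: 1.0
grip_force: 0.0
```

Request:
send_rows:
  motion:
    - {"tx":0,"ty":0,"tz":0,"rx":0,"ry":0,"rz":0,"grip":1}
    - {"tx":0,"ty":0,"tz":0,"rx":0,"ry":0,"rz":0,"grip":1}
    - {"tx":0,"ty":0,"tz":0,"rx":0,"ry":0,"rz":0,"grip":1}
    - {"tx":0,"ty":0,"tz":0,"rx":0,"ry":0,"rz":0,"grip":1}
    - {"tx":0,"ty":0,"tz":0,"rx":0,"ry":0,"rz":0,"grip":1}
    - {"tx":0,"ty":0,"tz":0,"rx":0,"ry":0,"rz":0,"grip":1}

```text
t: 4.83
position: [0.4452, 0.337, -0.0058]
tool_rot: [-0.351, 3.12, 0.002]
force: [-0.2, -0.2, 6.9]
finger_gap: 0.549
grip_force: 64.0
```

Gripped at a gap of 0.549 (about 47 mm). I'll lift and carry it high over the shoe to look at the mouth.

Request:
send_rows:
  motion:
    - {"tx":0,"ty":0,"tz":-2,"rx":0,"ry":0,"rz":0,"grip":1}
    - {"tx":0,"ty":0,"tz":-3.5,"rx":0,"ry":0,"rz":0,"grip":1}
    - {"tx":0,"ty":0,"tz":-3.5,"rx":0,"ry":0,"rz":0,"grip":1}
    - {"tx":0,"ty":0,"tz":-3.5,"rx":0,"ry":0,"rz":0,"grip":1}
    - {"tx":0,"ty":0,"tz":-3.5,"rx":0,"ry":0,"rz":0,"grip":1}
    - {"tx":0,"ty":0,"tz":-2,"rx":0,"ry":0,"rz":0,"grip":1}

```text
t: 5.33
position: [0.4452, 0.337, 0.1772]
tool_rot: [-0.351, 3.118, 0.003]
force: [1.1, 1.3, -2.8]
finger_gap: 0.556
grip_force: 63.2
```

Request:
send_rows:
  motion:
    - {"tx":-1.1,"ty":-3.9,"tz":-0.75,"rx":0,"ry":0,"rz":0.66,"grip":1}
    - {"tx":-1.1,"ty":-3.9,"tz":-0.75,"rx":0,"ry":0,"rz":0.66,"grip":1}
    - {"tx":-1.1,"ty":-3.9,"tz":-0.75,"rx":0,"ry":0,"rz":0.66,"grip":1}
    - {"tx":-1.1,"ty":-3.9,"tz":-0.75,"rx":0,"ry":0,"rz":0.66,"grip":1}
    - {"tx":-1.1,"ty":-3.9,"tz":-0.75,"rx":0,"ry":0,"rz":0.66,"grip":1}
    - {"tx":-1.1,"ty":-3.9,"tz":-0.75,"rx":0,"ry":0,"rz":0.66,"grip":1}
    - {"tx":-1.1,"ty":-3.9,"tz":-0.75,"rx":0,"ry":0,"rz":0.66,"grip":1}
    - {"tx":-1.1,"ty":-3.9,"tz":-0.75,"rx":0,"ry":0,"rz":0.66,"grip":1}

```text
t: 6.0
position: [0.5876, 0.0438, 0.2325]
tool_rot: [0.206, -3.134, -0.0]
force: [0.6, 0.3, -3.4]
finger_gap: 0.551
grip_force: 63.3
```

Request:
send_rows:
  motion:
    - {"tx":0,"ty":0,"tz":0,"rx":0,"ry":0,"rz":0,"grip":1}
    - {"tx":0,"ty":0,"tz":0,"rx":0,"ry":0,"rz":0,"grip":1}

```text
t: 6.17
position: [0.588, 0.0433, 0.2325]
tool_rot: [0.201, -3.135, 0.0]
force: [-0.3, 0.9, -4.7]
finger_gap: 0.547
grip_force: 63.7
```

```bash
python3 -c "
from h import *
wrist('w6')
def cloud(c):
    z=c['z_map'];v,u=np.mgrid[0:384,0:512]; K=c['K']
    p=np.stack([(u-K[0,2])/K[0,0]*z,-(v-K[1,2])/K[1,1]*z,-z,np.ones_like(z)],-1)
    return (p@c['world_from_camera'].T)[...,:3],z>0
W,m=cloud(pickle.load(open('top0.pkl','rb')))
mm=m&(abs(W[...,2]-.115)<.006)&(np.hypot(W[...,0]-.6085,W[...,1]+.127)<.18)
print('lid',cv2.minAreaRect(W[mm][:,:2].astype('f4')*1000))
W,m=cloud(pickle.load(open('w6.pkl','rb')))
for zz in (.055,.069,.115,.0):
    mm=m&(abs(W[...,2]-zz)<.004)&(abs(W[...,0]-.5)<.2)&(abs(W[...,1]-.0)<.25); print(zz,mm.sum(),W[mm].min(0) if mm.any() else '',W[mm].max(0) if mm.any() else '')
"
```

```text
6.1667 [-0.0133  0.0924  1.4784 -0.0001  1.571  -1.7119] [0.588  0.0433 0.2325] [-0.9919 -0.1274  0.0002] [-0.1274  0.9919 -0.0001] [-0.3391  0.9127 -4.7225]
lid ((586.3486328125, -129.48635864257812), (287.2297668457031, 240.3051300048828), 7.817229270935059)
0.055 8776 [ 0.4418 -0.0214  0.0512] [0.5676 0.0955 0.059 ]
0.069 617 [ 0.482  -0.0189  0.065 ] [0.5656 0.0915 0.0728]
0.115 42360 [ 0.4402 -0.2305  0.111 ] [0.7    0.2497 0.119 ]
0.0 31646 [ 0.3574 -0.25   -0.0039] [0.6758 0.25   0.0039]
```

View pics/w6.png

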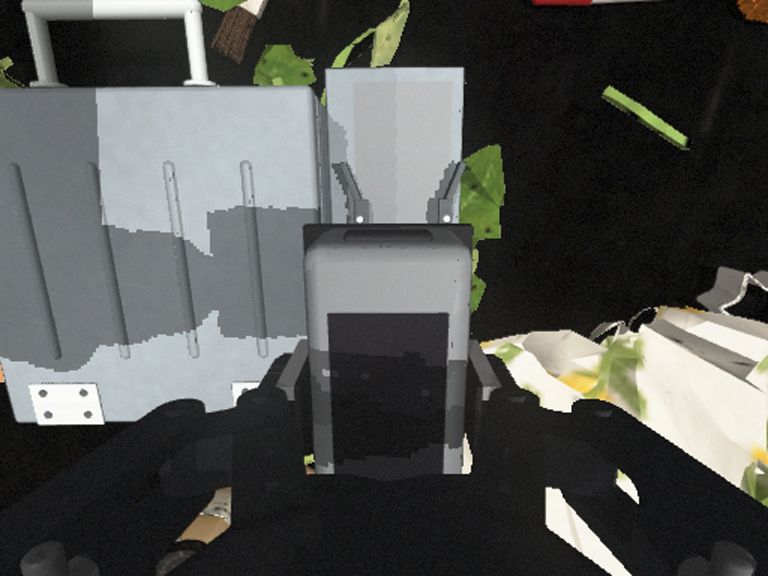

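The wrist view shows the shoe deck's front edge at (327,68)–(463,67) and the rail bolts at (360,218) and (445,218). The lid is to the left and the battery is held square. Now I'll measure the centre line.

```bash
python3 -c "
from h import *
w=pickle.load(open('w6.pkl','rb'))
P=lambda u,v,z:ray(w,u/1.5,v/1.5,z)
a,b=P(327,68,.055),P(463,67,.055); c,d=P(360,218,.069),P(445,218,.069)
e,f=P(336,163,.069),P(465,163,.069)
l1,l2=P(5,88,.115),P(310,86,.115)
h1,h2=P(30,12,.112),P(195,8,.112)
for n,p in zip('abcdef',(a,b,c,d,e,f)): print(n,p)
f0=(a+b)/2; r=(c+d)/2; print('front',f0,'rail',r,'mouth',(e+f)/2,'yaw',np.degrees(np.arctan2(*(r-f0)[[1,0]])))
print('lidfront yaw',np.degrees(np.arctan2(l2[0]-l1[0],-(l2[1]-l1[1]))),l1,l2,'handle',h1,h2)
# battery top now
z=w['z_map'];v,u=np.mgrid[0:384,0:512]; K=w['K']
T=np.stack([(u-K[0,2])/K[0,0]*z,-(v-K[1,2])/K[1,1]*z,-z,np.ones_like(z)],-1)@w['hand_eye'].T
m=(z>0)&(abs(T[...,0])<.08)&(abs(T[...,1])<.035)&(T[...,2]>-.075)&(T[...,2]<-.04)
q=T[m]; print('bat top tool z',np.percentile(q[:,2],[5,50,95]),'x max',q[:,0].max()); 
t=q[(abs(q[:,2]-np.median(q[:,2]))<.004)]; print(t.min(0),t.max(0)); print(cv2.fitLine(np.array([[x,t[abs(t[:,0]-x)<.002][:,1].max()] for x in np.arange(.012,.04,.004)],'f4'),2,0,.01,.01).ravel())
"
```

```text
a [ 0.4554 -0.0189  0.055 ]
b [0.4421 0.0803 0.055 ]
c [0.5598 0.0179 0.069 ]
d [0.5515 0.0829 0.069 ]
e [ 0.5216 -0.0043  0.069 ]
f [0.5094 0.0911 0.069 ]
front [0.4488 0.0307 0.055 ] rail [0.5556 0.0504 0.069 ] mouth [0.5155 0.0434 0.069 ] yaw 10.468795540569628
lidfront yaw -172.37698141662713 [ 0.5034 -0.2052  0.115 ] [ 0.4785 -0.0191  0.115 ] handle [ 0.4587 -0.1886  0.112 ] [ 0.4441 -0.091   0.112 ]
bat top tool z [-0.0648 -0.0551 -0.0501] x max 0.04891417789489129
[-0.0276 -0.035  -0.0591  1.    ] [ 0.0467  0.0349 -0.0511  1.    ]
[ 0.9825 -0.1861  0.024   0.0241]
```

Centre line lies about 11.5 mm to tool +y of the current line, with yaw aligned and the TCP level with shoe_home along x. I'll back off 118 mm, go down to just above the deck, then feel for contact.

Request:
send_rows:
  motion:
    - {"tx":3,"ty":0.3,"tz":0,"rx":0,"ry":0,"rz":0,"grip":1}
    - {"tx":3,"ty":0.3,"tz":0,"rx":0,"ry":0,"rz":0,"grip":1}
    - {"tx":3,"ty":0.3,"tz":0,"rx":0,"ry":0,"rz":0,"grip":1}
    - {"tx":2.8,"ty":0.25,"tz":0,"rx":0,"ry":0,"rz":0,"grip":1}
    - {"tx":0,"ty":0,"tz":3.5,"rx":0,"ry":0,"rz":0,"grip":1}
    - {"tx":0,"ty":0,"tz":3.5,"rx":0,"ry":0,"rz":0,"grip":1}
    - {"tx":0,"ty":0,"tz":3.5,"rx":0,"ry":0,"rz":0,"grip":1}
    - {"tx":0,"ty":0,"tz":3.5,"rx":0,"ry":0,"rz":0,"grip":1}

```text
t: 6.88
position: [0.4681, 0.0432, 0.0912]
tool_rot: [-0.211, 3.134, 0.001]
force: [0.4, 0.1, -4.5]
finger_gap: 0.548
grip_force: 63.9
```

Request:
send_rows:
  motion:
    - {"tx":0,"ty":0,"tz":2,"rx":0,"ry":0,"rz":0,"grip":1}
    - {"tx":0,"ty":0,"tz":1.4,"rx":0,"ry":0,"rz":0,"grip":1}
    - {"tx":0,"ty":0,"tz":0,"rx":0,"ry":0,"rz":0,"grip":1}
    - {"tx":0,"ty":0,"tz":0,"rx":0,"ry":0,"rz":0,"grip":1}

```text
t: 7.22
position: [0.4676, 0.0428, 0.0578]
tool_rot: [0.21, -3.132, -0.001]
force: [0.0, 0.7, -3.0]
finger_gap: 0.551
grip_force: 63.5
```

```bash
python3 -c "
from h import *
w=wrist('w7'); K=w['K']
z=w['z_map'];v,u=np.mgrid[0:384,0:512]
T=np.stack([(u-K[0,2])/K[0,0]*z,-(v-K[1,2])/K[1,1]*z,-z,np.ones_like(z)],-1)@w['hand_eye'].T
W=T@w['tool'].T
for x0 in (.05,.055,.06,.065):   # deck behind battery in front of edge
    m=(z>0)&(abs(T[...,0]-x0)<.002)&(abs(W[...,2]-.055)<.004); print(x0,m.sum(),(T[m][:,1].min(),T[m][:,1].max(),np.median(W[m][:,2])) if m.any() else '')
m=(z>0)&(abs(W[...,2]-.055)<.004)&(abs(T[...,1])<.06)&(T[...,0]<.12); print('front edge tool x',np.percentile(T[m][:,0],[90,99,100]))
"
```

```text
7.2167 [-0.0183 -0.0991  1.997   0.0003  1.2464 -1.7228] [0.4676 0.0428 0.0578] [-0.9911 -0.1333  0.0026] [-0.1333  0.9911  0.0007] [ 0.0034  0.6787 -2.9931]
0.05 0 
0.055 0 
0.06 0 
0.065 0 
front edge tool x [0.0184 0.021  0.0215]
```

```bash
python3 -c "
from h import *
s=readout.state();print(s['position'],s['force'])
w=pickle.load(open('w7.pkl','rb')); K=w['K']
z=w['z_map'];v,u=np.mgrid[0:384,0:512]
T=np.stack([(u-K[0,2])/K[0,0]*z,-(v-K[1,2])/K[1,1]*z,-z,np.ones_like(z)],-1)@w['hand_eye'].T
W=T@w['tool'].T
for a in (0,.004,.008,.012,.016,.02):
    m=(z>0)&(abs(T[...,0]-a)<.003)&(abs(W[...,2]-.055)<.004)&(abs(T[...,1])<.07); y=np.sort(T[m][:,1]); print(a,m.sum(),y[:2],y[-2:],np.median(W[m][:,2])) if m.any() else 0
m=(z>0)&(abs(T[...,0])<.03)&(T[...,1]<-.04)&(abs(W[...,2]-.1)<.02); print('wall',m.sum())
cv2.imwrite('pics/w7g.png',cv2.resize(np.clip(255*(w['pixels']/255.)**.5,0,255).astype('uint8'),(768,576)))
"
```

```text
[0.4689 0.0426 0.0591] [ 1.0343 -0.0962 -2.4515]
0 449 [-0.0621 -0.062 ] [0.0414 0.0415] 0.05417981698682331
0.004 466 [-0.0625 -0.062 ] [0.0414 0.0415] 0.05417549566451999
0.008 456 [-0.0625 -0.0622] [0.0411 0.0413] 0.05418862328272819
0.012 483 [-0.0626 -0.0619] [0.0414 0.0416] 0.05411271724773189
0.016 485 [-0.0619 -0.0617] [0.0414 0.0416] 0.054129957762679384
0.02 383 [-0.0618 -0.0617] [0.0409 0.0409] 0.053827899273686294
wall 7599
```

View pics/w7g.png

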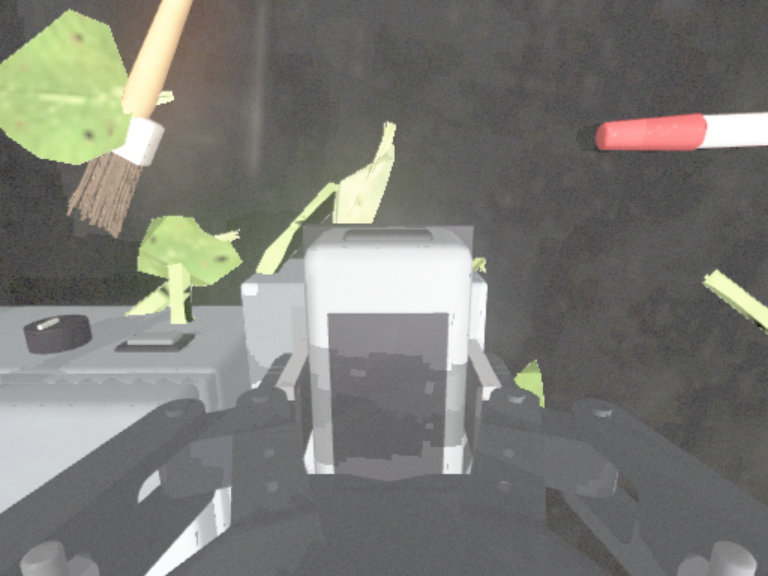

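The wrist view confirms the battery is square over the deck. The deck's right edge is at tool y 41 mm against 44 expected, so I'll shift 3 mm to tool -y and lower until contact.

Request:
send_rows:
  motion:
    - {"tx":0,"ty":-0.28,"tz":0.5,"rx":0,"ry":0,"rz":0,"grip":1}
    - {"tx":0,"ty":0,"tz":0.3,"rx":0,"ry":0,"rz":0,"grip":1}
    - {"tx":0,"ty":0,"tz":0.1,"rx":0,"ry":0,"rz":0,"grip":1}
    - {"tx":0,"ty":0,"tz":0,"rx":0,"ry":0,"rz":0,"grip":1}
    - {"tx":0,"ty":0,"tz":0,"rx":0,"ry":0,"rz":0,"grip":1}

```text
t: 7.68
position: [0.4696, 0.0388, 0.0499]
tool_rot: [-0.207, 3.134, -0.0]
force: [0.1, 0.1, -3.3]
finger_gap: 0.548
grip_force: 63.7
```

Request:
send_rows:
  motion:
    - {"tx":0,"ty":0.05,"tz":0.12,"rx":0,"ry":0,"rz":0,"grip":1}
    - {"tx":0,"ty":0,"tz":0,"rx":0,"ry":0,"rz":0,"grip":1}
    - {"tx":0,"ty":0,"tz":0,"rx":0,"ry":0,"rz":0,"grip":1}

```text
t: 7.93
position: [0.47, 0.0392, 0.0492]
tool_rot: [-0.207, 3.134, -0.001]
force: [-3.7, -1.8, 5.2]
finger_gap: 0.552
grip_force: 64.7
```

Request:
send_rows:
  motion:
    - {"tx":-0.8,"ty":0,"tz":-0.03,"rx":0,"ry":0,"rz":0,"grip":1}
    - {"tx":-0.8,"ty":0,"tz":0,"rx":0,"ry":0,"rz":0,"grip":1}
    - {"tx":-0.8,"ty":0,"tz":0,"rx":0,"ry":0,"rz":0,"grip":1}
    - {"tx":-0.8,"ty":0,"tz":0,"rx":0,"ry":0,"rz":0,"grip":1}
    - {"tx":-0.8,"ty":0,"tz":0,"rx":0,"ry":0,"rz":0,"grip":1}
    - {"tx":0,"ty":0,"tz":0,"rx":0,"ry":0,"rz":0,"grip":1}

```text
t: 8.43
position: [0.5113, 0.0448, 0.0492]
tool_rot: [-0.207, 3.132, 0.0]
force: [1.4, 0.7, -0.3]
finger_gap: 0.552
grip_force: 64.1
```

Request:
send_rows:
  motion:
    - {"tx":-0.6,"ty":0,"tz":0,"rx":0,"ry":0,"rz":0,"grip":1}
    - {"tx":-0.6,"ty":0,"tz":0,"rx":0,"ry":0,"rz":0,"grip":1}
    - {"tx":-0.6,"ty":0,"tz":0,"rx":0,"ry":0,"rz":0,"grip":1}
    - {"tx":-0.6,"ty":0,"tz":0,"rx":0,"ry":0,"rz":0,"grip":1}
    - {"tx":-0.6,"ty":0,"tz":0,"rx":0,"ry":0,"rz":0,"grip":1}
    - {"tx":0,"ty":0,"tz":0,"rx":0,"ry":0,"rz":0,"grip":1}

```text
t: 8.93
position: [0.5399, 0.0487, 0.0492]
tool_rot: [-0.207, 3.134, 0.0]
force: [0.7, 0.1, 6.5]
finger_gap: 0.552
grip_force: 64.8
```

Request:
send_rows:
  motion:
    - {"tx":-0.6,"ty":0,"tz":0,"rx":0,"ry":0,"rz":0,"grip":1}
    - {"tx":-0.6,"ty":0,"tz":0,"rx":0,"ry":0,"rz":0,"grip":1}
    - {"tx":-0.6,"ty":0,"tz":0,"rx":0,"ry":0,"rz":0,"grip":1}
    - {"tx":-0.6,"ty":0,"tz":0,"rx":0,"ry":0,"rz":0,"grip":1}
    - {"tx":-0.6,"ty":0,"tz":0,"rx":0,"ry":0,"rz":0,"grip":1}
    - {"tx":0,"ty":0,"tz":0,"rx":0,"ry":0,"rz":0,"grip":1}

```text
t: 9.43
position: [0.5698, 0.0527, 0.0492]
tool_rot: [-0.207, 3.133, 0.0]
force: [0.6, 1.2, 3.7]
finger_gap: 0.55
grip_force: 64.7
```

Request:
send_rows:
  motion:
    - {"tx":-0.4,"ty":0,"tz":0,"rx":0,"ry":0,"rz":0,"grip":1}
    - {"tx":-0.4,"ty":0,"tz":0,"rx":0,"ry":0,"rz":0,"grip":1}
    - {"tx":-0.4,"ty":0,"tz":0,"rx":0,"ry":0,"rz":0,"grip":1}
    - {"tx":0,"ty":0,"tz":0,"rx":0,"ry":0,"rz":0,"grip":1}

```text
t: 9.77
position: [0.5812, 0.0542, 0.0492]
tool_rot: [-0.207, 3.133, 0.0]
force: [-0.3, 1.0, 5.6]
finger_gap: 0.549
grip_force: 65.1
```

Request:
send_rows:
  motion:
    - {"tx":-0.2,"ty":0,"tz":0,"rx":0,"ry":0,"rz":0,"grip":1}
    - {"tx":-0.2,"ty":0,"tz":0,"rx":0,"ry":0,"rz":0,"grip":1}
    - {"tx":0,"ty":0,"tz":0,"rx":0,"ry":0,"rz":0,"grip":1}

```text
t: 10.02
position: [0.585, 0.0547, 0.0492]
tool_rot: [-0.207, 3.133, 0.0]
force: [-0.3, -0.4, 5.5]
finger_gap: 0.549
grip_force: 65.0
```

Request:
send_rows:
  motion:
    - {"tx":-0.2,"ty":0,"tz":0,"rx":0,"ry":0,"rz":0,"grip":1}
    - {"tx":-0.1,"ty":0,"tz":0,"rx":0,"ry":0,"rz":0,"grip":1}
    - {"tx":0,"ty":0,"tz":0,"rx":0,"ry":0,"rz":0,"grip":1}

```text
t: 10.27
position: [0.5872, 0.055, 0.0492]
tool_rot: [0.207, -3.135, 0.0]
force: [-5.2, -1.3, 9.5]
finger_gap: 0.547
grip_force: 65.2
```

Request:
send_rows:
  motion:
    - {"tx":-0.15,"ty":0,"tz":0,"rx":0,"ry":0,"rz":0,"grip":1}
    - {"tx":-0.05,"ty":0,"tz":0,"rx":0,"ry":0,"rz":0,"grip":1}
    - {"tx":0,"ty":0,"tz":0,"rx":0,"ry":0,"rz":0,"grip":1}

```text
t: 10.52
position: [0.5873, 0.055, 0.0492]
tool_rot: [0.207, -3.131, 0.0]
force: [-15.4, -2.9, 16.7]
finger_gap: 0.552
grip_force: 66.4
```

Request:
send_rows:
  motion:
    - {"tx":-0.15,"ty":0,"tz":0,"rx":0,"ry":0,"rz":0,"grip":1}
    - {"tx":0,"ty":0,"tz":0,"rx":0,"ry":0,"rz":0,"grip":1}
    - {"tx":0,"ty":0,"tz":0,"rx":0,"ry":0,"rz":0,"grip":1}

```text
t: 10.77
position: [0.5872, 0.055, 0.0492]
tool_rot: [0.207, -3.127, 0.001]
force: [-24.3, -4.0, 23.5]
finger_gap: 0.551
grip_force: 67.0
```

```bash
python3 -c "
from h import *
w=wrist('w8'); K=w['K']; print(readout.state()['force'])
z=w['z_map'];v,u=np.mgrid[0:384,0:512]
T=np.stack([(u-K[0,2])/K[0,0]*z,-(v-K[1,2])/K[1,1]*z,-z,np.ones_like(z)],-1)@w['hand_eye'].T
W=T@w['tool'].T
m=(z>0)&(abs(W[...,2]-.055)<.004)&(abs(T[...,1])<.06)&(T[...,0]>.05)&(T[...,0]<.17); print('deck front edge',np.percentile(T[m][:,0],[50,99,100]),'right',np.percentile(T[m][:,1],99.8),np.median(W[m][:,2]))
m=(z>0)&(abs(T[...,1])<.02)&(T[...,0]>.02)&(T[...,0]<.06); t=T[m]; 
for a in range(30,56,2): k=abs(t[:,0]-a/1000)<.001; print(a,k.sum(),np.percentile((t[k]@w['tool'].T)[:,2],[10,50,90]) if k.any() else '')
"
```

```text
10.7667 [ 0.007   0.2359  1.6624 -0.001   1.2506 -1.6957] [0.5872 0.055  0.0492] [-0.9912 -0.1319  0.0073] [-0.1319  0.9913 -0.    ] [-24.2732  -4.0241  23.4572]
[-24.1493  -2.6267  23.5808]
deck front edge [0.0903 0.121  0.122 ] right 0.04489631135318497 0.05438447055406731
30 436 [0.1035 0.1042 0.105 ]
32 442 [0.1034 0.1042 0.1049]
34 434 [0.1034 0.1042 0.105 ]
36 465 [0.1035 0.1042 0.1049]
38 454 [0.1035 0.1042 0.105 ]
40 463 [0.1033 0.1041 0.105 ]
42 503 [0.1032 0.104  0.1049]
44 506 [0.1024 0.1033 0.1042]
46 1137 [0.0599 0.0987 0.1025]
48 690 [0.054  0.0921 0.0964]
50 216 [0.0535 0.0544 0.0553]
52 277 [0.0536 0.0545 0.0553]
54 264 [0.0536 0.0543 0.0551]
```

It's firmly stopped at 24 N. I'll check the catch by easing off and pulling back gently.

Request:
send_rows:
  motion:
    - {"tx":0.2,"ty":0,"tz":0,"rx":0,"ry":0,"rz":0,"grip":1}
    - {"tx":0.25,"ty":0,"tz":-0.05,"rx":0,"ry":0,"rz":0,"grip":1}
    - {"tx":0,"ty":0,"tz":0,"rx":0,"ry":0,"rz":0,"grip":1}

```text
t: 11.07
position: [0.586, 0.0549, 0.0492]
tool_rot: [-0.207, 3.135, 0.0]
force: [-3.0, 0.3, 4.9]
finger_gap: 0.554
grip_force: 64.7
```

Request:
send_rows:
  motion:
    - {"tx":0.15,"ty":0,"tz":0,"rx":0,"ry":0,"rz":0,"grip":1}
    - {"tx":0,"ty":0,"tz":0,"rx":0,"ry":0,"rz":0,"grip":1}

```text
t: 11.23
position: [0.5852, 0.0548, 0.0492]
tool_rot: [-0.207, 3.134, 0.0]
force: [0.7, 0.5, 1.0]
finger_gap: 0.554
grip_force: 64.5
```

Request:
send_rows:
  motion:
    - {"tx":0.15,"ty":0,"tz":0,"rx":0,"ry":0,"rz":0,"grip":1}
    - {"tx":0,"ty":0,"tz":0,"rx":0,"ry":0,"rz":0,"grip":1}
    - {"tx":0,"ty":0,"tz":0,"rx":0,"ry":0,"rz":0,"grip":1}

```text
t: 11.48
position: [0.5844, 0.0546, 0.0494]
tool_rot: [-0.207, 3.132, -0.0]
force: [5.1, 1.2, -1.0]
finger_gap: 0.552
grip_force: 64.1
```

```bash
cat > rear.py <<'E'
from h import *
import sys
w=wrist(sys.argv[1]); K=w['K']; s=readout.state(); print(s['force'])
z=w['z_map'];v,u=np.mgrid[0:384,0:512]
T=np.stack([(u-K[0,2])/K[0,0]*z,-(v-K[1,2])/K[1,1]*z,-z,np.ones_like(z)],-1)@w['hand_eye'].T
W=T@w['tool'].T
m=(z>0)&(abs(T[...,1])<.02)&(W[...,2]>.092)&(T[...,0]>.0)&(T[...,0]<.08); p=T[m][:,0]; a=np.percentile(p,99)
print('rear edge tool x',a,'world along',(W[m]@np.r_[.9912,.132,0,0])[T[m][:,0]>a-.001].mean())
E
python3 - <<'E'
E
python3 rear.py w9
```

```text
11.4833 [ 0.0057  0.2191  1.6815  0.0001  1.2387 -1.6971] [0.5844 0.0546 0.0494] [-0.9913 -0.1316 -0.0023] [-0.1316  0.9913 -0.0002] [ 5.1058  1.1552 -0.9528]
[ 5.3087  0.83   -0.6454]
rear edge tool x 0.04748709232806394 world along 0.5389741188819389
```

Request:
send_rows:
  motion:
    - {"tx":0.15,"ty":0,"tz":0,"rx":0,"ry":0,"rz":0,"grip":1}
    - {"tx":0,"ty":0,"tz":0,"rx":0,"ry":0,"rz":0,"grip":1}
    - {"tx":0,"ty":0,"tz":0,"rx":0,"ry":0,"rz":0,"grip":1}

```text
t: 11.78
position: [0.5829, 0.0544, 0.0494]
tool_rot: [-0.207, 3.133, -0.0]
force: [5.3, 0.4, 0.2]
finger_gap: 0.551
grip_force: 64.2
```

```bash
python3 rear.py w10; python3 - <<'E'
from h import *
exec(open('rear.py').read().split("w=wrist")[0])
for n in ('w8','w10'):
    w=pickle.load(open(n+'.pkl','rb')); K=w['K']; z=w['z_map'];v,u=np.mgrid[0:384,0:512]
    T=np.stack([(u-K[0,2])/K[0,0]*z,-(v-K[1,2])/K[1,1]*z,-z,np.ones_like(z)],-1)@w['hand_eye'].T; W=T@w['tool'].T
    m=(z>0)&(abs(T[...,1])<.02)&(W[...,2]>.092)&(T[...,0]>.0)&(T[...,0]<.08); a=np.percentile(T[m][:,0],99)
    print(n,'rear',a,(W[m]@np.r_[.9912,.132,0,0])[T[m][:,0]>a-.001].mean())
E
```

```text
11.7833 [ 0.0053  0.2153  1.6858  0.0001  1.2383 -1.6974] [0.5829 0.0544 0.0494] [-0.9913 -0.1316 -0.0022] [-0.1316  0.9913 -0.0002] [5.3339 0.3798 0.1685]
[5.0528 1.0247 0.7326]
rear edge tool x 0.04752414432682505 world along 0.5374051639370702
w8 rear 0.047603422268759514 0.5421129195163074
w10 rear 0.04752414432682505 0.5374051639370702
```

The battery moved back with about 5 N of drag, so it wasn't caught. I'll push in again, harder, with the downward preload relieved.

Request:
send_rows:
  motion:
    - {"tx":-0.3,"ty":0,"tz":-0.03,"rx":0,"ry":0,"rz":0,"grip":1}
    - {"tx":-0.3,"ty":0,"tz":-0.03,"rx":0,"ry":0,"rz":0,"grip":1}

```text
t: 12.0
position: [0.5871, 0.055, 0.0493]
tool_rot: [0.207, -3.133, 0.0]
force: [-2.2, -0.4, 1.3]
finger_gap: 0.555
grip_force: 64.4
```

Request:
send_rows:
  motion:
    - {"tx":-0.2,"ty":0,"tz":-0.03,"rx":0,"ry":0,"rz":0,"grip":1}
    - {"tx":0,"ty":0,"tz":0,"rx":0,"ry":0,"rz":0,"grip":1}

```text
t: 12.17
position: [0.5872, 0.055, 0.0493]
tool_rot: [0.207, -3.128, 0.0]
force: [-12.9, -2.4, 9.9]
finger_gap: 0.551
grip_force: 65.3
```

Request:
send_rows:
  motion:
    - {"tx":-0.2,"ty":0,"tz":-0.05,"rx":0,"ry":0,"rz":0,"grip":1}
    - {"tx":0,"ty":0,"tz":0,"rx":0,"ry":0,"rz":0,"grip":1}

```text
t: 12.33
position: [0.5871, 0.055, 0.0493]
tool_rot: [0.207, -3.124, 0.001]
force: [-21.0, -3.8, 14.4]
finger_gap: 0.55
grip_force: 65.9
```

```bash
python3 rear.py w11
```

```text
12.3333 [ 0.0072  0.2389  1.6586 -0.0012  1.2548 -1.6955] [0.5871 0.055  0.0493] [-0.9912 -0.1319  0.0108] [-0.1319  0.9913  0.0002] [-21.0242  -3.7777  14.4176]
[-22.9573  -3.7939  14.4146]
rear edge tool x 0.04759148727360496 world along 0.5421313474563091
```

It stops at exactly the same place. I'll let go while still pushed home, rise and measure the battery against the stop and deck.

Request:
send_rows:
  motion:
    - {"tx":0,"ty":0,"tz":0,"rx":0,"ry":0,"rz":0,"grip":0.25}
    - {"tx":0.4,"ty":0,"tz":0.1,"rx":0,"ry":0,"rz":0,"grip":0.25}
    - {"tx":0,"ty":0,"tz":0,"rx":0,"ry":0,"rz":0,"grip":0.25}
    - {"tx":0,"ty":0,"tz":0,"rx":0,"ry":0,"rz":0,"grip":0.25}

```text
t: 12.72
position: [0.5876, 0.0551, 0.0492]
tool_rot: [0.207, -3.134, -0.0]
force: [-0.9, -0.1, -0.1]
finger_gap: 0.752
grip_force: 0.0
```

Request:
send_rows:
  motion:
    - {"tx":0,"ty":0,"tz":-1.5,"rx":0,"ry":0,"rz":0,"grip":0.25}
    - {"tx":0,"ty":0,"tz":-3,"rx":0,"ry":0,"rz":0,"grip":0.25}
    - {"tx":0,"ty":0,"tz":-3.5,"rx":0,"ry":0,"rz":0,"grip":0.25}
    - {"tx":-2,"ty":0,"tz":-3.5,"rx":0,"ry":0,"rz":0,"grip":0.25}
    - {"tx":-3,"ty":0,"tz":-3.5,"rx":0,"ry":0,"rz":0,"grip":0.25}
    - {"tx":-3,"ty":0,"tz":-3,"rx":0,"ry":0,"rz":0,"grip":0.25}
    - {"tx":0,"ty":0,"tz":0,"rx":0,"ry":0,"rz":0,"grip":0.25}
    - {"tx":0,"ty":0,"tz":0,"rx":0,"ry":0,"rz":0,"grip":0.25}

```text
t: 13.38
position: [0.6665, 0.0653, 0.2282]
tool_rot: [-0.207, 3.13, -0.0]
force: [-0.6, 0.0, -0.8]
finger_gap: 0.749
grip_force: 0.0
```

```bash
cat > prof.py <<'E'
from h import *
import sys
w=wrist(sys.argv[1]); K=w['K']; z=w['z_map'];v,u=np.mgrid[0:384,0:512]
W=np.stack([(u-K[0,2])/K[0,0]*z,-(v-K[1,2])/K[1,1]*z,-z,np.ones_like(z)],-1)@w['world_from_camera'].T
e=np.array([.9912,.1323]); n=np.array([-.1323,.9912]); a=W[...,:2]@e; b=W[...,:2]@n; c0=np.array([.5872,.055])@n
m=(z>0)&(abs(b-c0)<.015)&(W[...,2]<.13)
A,Z=a[m],W[m][:,2]
for x in np.arange(.43,.70,.002):
    k=abs(A-x)<.001
    if k.sum()>3: print('%.3f:%s'%(x,np.round(np.percentile(Z[k],[10,50,90])*1000).astype(int)),end=' ')
m=(z>0)&(abs(W[...,2]-.104)<.003)&(abs(b-c0)<.04)&(abs(a-.585)<.07)
print('\nbat',cv2.minAreaRect(np.stack([a[m],b[m]-c0],1).astype('f4')*1000),np.median(W[m][:,2]))
E
python3 prof.py w12
```

```text
13.3833 [ 0.0211  0.3059  1.2446 -0.      1.586  -1.6817] [0.6665 0.0653 0.2282] [-0.9913 -0.1317 -0.0051] [-0.1317  0.9913 -0.0006] [-0.5529  0.0329 -0.7596]
0.488:[53 54 56] 0.490:[54 54 55] 0.492:[54 55 56] 0.494:[54 55 56] 0.496:[54 55 56] 0.498:[54 55 56] 0.500:[53 55 56] 0.502:[53 54 56] 0.504:[53 55 55] 0.506:[53 54 55] 0.508:[54 55 55] 0.510:[53 55 56] 0.512:[54 55 55] 0.514:[53 55 56] 0.516:[53 55 55] 0.518:[54 55 56] 0.520:[53 55 55] 0.522:[53 55 55] 0.524:[54 54 55] 0.526:[54 54 56] 0.528:[53 54 55] 0.530:[54 54 55] 0.532:[54 55 56] 0.540:[95 96 96] 0.542:[ 97  99 100] 0.544:[102 103 104] 0.546:[103 104 105] 0.548:[103 104 105] 0.550:[103 104 105] 0.552:[103 104 105] 0.554:[103 104 105] 0.556:[103 104 105] 0.558:[103 104 105] 0.560:[103 104 105] 0.562:[104 105 106] 0.564:[104 105 106] 0.566:[104 105 106] 0.568:[104 105 106] 0.570:[104 104 105] 0.572:[104 105 106] 0.574:[104 104 106] 0.576:[104 105 106] 0.578:[104 105 106] 0.580:[104 105 106] 0.582:[104 105 106] 0.584:[104 105 106] 0.586:[104 105 106] 0.588:[104 105 105] 0.590:[104 105 106] 0.592:[104 105 106] 0.594:[104 10
[... 330 characters left out ...]
28:[103 104 105] 0.630:[102 103 104] 0.632:[ 97 101 102] 0.634:[95 97 98] 0.636:[97 98 99] 0.638:[98 98 99] 0.640:[98 98 99] 0.642:[97 98 99] 0.644:[97 98 99] 0.646:[97 98 99] 0.648:[97 98 99] 0.650:[97 98 99] 0.652:[97 98 99] 0.654:[97 98 99] 0.656:[98 98 99] 0.658:[97 98 99] 0.660:[97 98 99] 0.662:[96 97 98] 0.672:[51 53 54] 0.674:[102 102 103] 0.676:[100 100 101] 0.678:[ 80  98 100] 0.680:[ 84  96 100] 0.682:[ 84  95 100] 0.684:[ 0 92 99] 0.686:[-2 75 96] 0.688:[-1 82 98] 0.690:[-1  0 97] 0.692:[-1 72 98] 0.694:[-1 71 98] 0.696:[ -2  70 100] 0.698:[ -1  89 104] 
bat ((587.6171264648438, -0.2932624816894531), (87.87051391601562, 47.083465576171875), 0.19994264841079712) 0.10427787948565387
```

The battery's front face meets the stop block (battery .541–.633, block from .635) and it lies flat at the right height, so it's home. I'll regrip gently for a pull test of the catch.

Request:
send_rows:
  motion:
    - {"tx":3,"ty":0,"tz":3,"rx":0,"ry":0,"rz":0,"grip":0.25}
    - {"tx":3,"ty":0,"tz":3.5,"rx":0,"ry":0,"rz":0,"grip":0.25}
    - {"tx":2,"ty":0,"tz":3.5,"rx":0,"ry":0,"rz":0,"grip":0.25}
    - {"tx":0,"ty":0,"tz":3.5,"rx":0,"ry":0,"rz":0,"grip":0.25}
    - {"tx":0,"ty":0,"tz":3,"rx":0,"ry":0,"rz":0,"grip":0.25}
    - {"tx":0,"ty":0,"tz":1.3,"rx":0,"ry":0,"rz":0,"grip":0.25}
    - {"tx":0,"ty":0,"tz":0,"rx":0,"ry":0,"rz":0,"grip":0.25}
    - {"tx":0,"ty":0,"tz":0,"rx":0,"ry":0,"rz":0,"grip":0.25}
  squeeze: 40

```text
t: 14.1
position: [0.5867, 0.0551, 0.051]
tool_rot: [0.207, -3.132, -0.0]
force: [0.4, 0.4, 0.3]
finger_gap: 0.746
grip_force: 0.0
```

Request:
send_rows:
  motion:
    - {"tx":0,"ty":0,"tz":0,"rx":0,"ry":0,"rz":0,"grip":1}
    - {"tx":0,"ty":0,"tz":0,"rx":0,"ry":0,"rz":0,"grip":1}
    - {"tx":0,"ty":0,"tz":0,"rx":0,"ry":0,"rz":0,"grip":1}
    - {"tx":0,"ty":0,"tz":0,"rx":0,"ry":0,"rz":0,"grip":1}

```text
t: 14.43
position: [0.5899, 0.0551, 0.0543]
tool_rot: [-0.207, 3.131, -0.0]
force: [-1.6, 0.7, 7.1]
finger_gap: 0.552
grip_force: 44.4
```

Request:
send_rows:
  motion:
    - {"tx":0.1,"ty":0,"tz":0,"rx":0,"ry":0,"rz":0,"grip":1}
    - {"tx":0,"ty":0,"tz":0,"rx":0,"ry":0,"rz":0,"grip":1}

```text
t: 14.6
position: [0.5894, 0.055, 0.0543]
tool_rot: [-0.207, 3.129, -0.0]
force: [3.6, 0.2, 7.3]
finger_gap: 0.548
grip_force: 44.6
```

Request:
send_rows:
  motion:
    - {"tx":0.1,"ty":0,"tz":0,"rx":0,"ry":0,"rz":0,"grip":1}
    - {"tx":0,"ty":0,"tz":0,"rx":0,"ry":0,"rz":0,"grip":1}

```text
t: 14.77
position: [0.5886, 0.0549, 0.0543]
tool_rot: [-0.207, 3.129, -0.0]
force: [3.8, 1.4, 5.4]
finger_gap: 0.553
grip_force: 44.4
```

Request:
send_rows:
  motion:
    - {"tx":0.1,"ty":0,"tz":0,"rx":0,"ry":0,"rz":0,"grip":1}
    - {"tx":0,"ty":0,"tz":0,"rx":0,"ry":0,"rz":0,"grip":1}

```text
t: 14.93
position: [0.5878, 0.0548, 0.0543]
tool_rot: [-0.207, 3.128, -0.0]
force: [4.2, 0.5, 5.4]
finger_gap: 0.554
grip_force: 44.3
```

```bash
python3 rear.py w13
```

```text
14.9333 [ 0.0059  0.2178  1.6732  0.0002  1.2442 -1.6968] [0.5878 0.0548 0.0543] [-0.9913 -0.1315 -0.0063] [-0.1315  0.9913 -0.0006] [4.1689 0.4555 5.3727]
[5.4809 0.8331 3.8484]
rear edge tool x 0.04964527289458258 world along 0.5399000200886023
```

Request:
send_rows:
  motion:
    - {"tx":-0.3,"ty":0,"tz":0.2,"rx":0,"ry":0,"rz":0,"grip":1}
    - {"tx":-0.2,"ty":0,"tz":0,"rx":0,"ry":0,"rz":0,"grip":1}
    - {"tx":-0.2,"ty":0,"tz":0,"rx":0,"ry":0,"rz":0,"grip":1}
  squeeze: 90

```text
t: 15.23
position: [0.5899, 0.0549, 0.0544]
tool_rot: [0.207, -3.13, 0.002]
force: [-44.1, -5.7, 52.4]
finger_gap: 0.537
grip_force: 96.7
```

Request:
send_rows:
  motion:
    - {"tx":-0.3,"ty":0,"tz":-0.1,"rx":0,"ry":0,"rz":0,"grip":1}
    - {"tx":0,"ty":0,"tz":0,"rx":0,"ry":0,"rz":0,"grip":1}

```text
t: 15.4
position: [0.5896, 0.0549, 0.0545]
tool_rot: [0.207, -3.123, 0.002]
force: [-47.7, -6.8, 50.1]
finger_gap: 0.538
grip_force: 96.6
```

Request:
send_rows:
  motion:
    - {"tx":-0.2,"ty":0,"tz":0,"rx":0,"ry":0,"rz":0,"grip":1}
    - {"tx":0,"ty":0,"tz":0,"rx":0,"ry":0,"rz":0,"grip":1}

```text
t: 15.57
position: [0.5895, 0.0549, 0.0545]
tool_rot: [0.207, -3.119, 0.003]
force: [-59.5, -8.8, 59.3]
finger_gap: 0.541
grip_force: 97.6
```

```bash
python3 rear.py w14
```

```text
15.5667 [ 0.008   0.2438  1.6427 -0.0027  1.2707 -1.6945] [0.5895 0.0549 0.0545] [-0.9911 -0.1321  0.0158] [-0.1322  0.9912 -0.0007] [-59.454   -8.7873  59.2708]
[-59.2606  -8.1014  59.2549]
rear edge tool x 0.04988326997691095 world along 0.542257668519252
```

It's a hard stop for certain, and 59 N is more than I want, so I'll relax and do a cleaner pull test with neutral z.

Request:
send_rows:
  motion:
    - {"tx":0.4,"ty":0,"tz":0,"rx":0,"ry":0,"rz":0,"grip":1}
    - {"tx":0.4,"ty":0,"tz":0,"rx":0,"ry":0,"rz":0,"grip":1}
    - {"tx":0,"ty":0,"tz":0,"rx":0,"ry":0,"rz":0,"grip":1}
  squeeze: 60

```text
t: 15.87
position: [0.59, 0.0549, 0.0545]
tool_rot: [-0.207, 3.131, -0.001]
force: [-11.2, -1.2, 21.9]
finger_gap: 0.542
grip_force: 93.1
```

Request:
send_rows:
  motion:
    - {"tx":0.1,"ty":0,"tz":-0.1,"rx":0,"ry":0,"rz":0,"grip":1}
    - {"tx":0.1,"ty":0,"tz":0,"rx":0,"ry":0,"rz":0,"grip":1}

```text
t: 16.03
position: [0.5896, 0.0549, 0.0546]
tool_rot: [-0.207, 3.129, -0.001]
force: [4.4, 0.9, 6.4]
finger_gap: 0.543
grip_force: 91.1
```

Request:
send_rows:
  motion:
    - {"tx":0.1,"ty":0,"tz":0,"rx":0,"ry":0,"rz":0,"grip":1}
    - {"tx":0.1,"ty":0,"tz":0,"rx":0,"ry":0,"rz":0,"grip":1}

```text
t: 16.2
position: [0.588, 0.0547, 0.0546]
tool_rot: [-0.207, 3.128, -0.0]
force: [5.3, 0.7, 6.4]
finger_gap: 0.541
grip_force: 91.2
```

Request:
send_rows:
  motion:
    - {"tx":0.1,"ty":0,"tz":0,"rx":0,"ry":0,"rz":0,"grip":1}
    - {"tx":0.1,"ty":0,"tz":0,"rx":0,"ry":0,"rz":0,"grip":1}

```text
t: 16.37
position: [0.5869, 0.0546, 0.0548]
tool_rot: [-0.206, 3.126, -0.0]
force: [10.2, 0.7, 5.3]
finger_gap: 0.542
grip_force: 91.1
```

```bash
python3 rear.py w15
```

```text
16.3667 [ 0.0055  0.2126  1.6782  0.0003  1.2421 -1.6972] [0.5869 0.0546 0.0548] [-0.9913 -0.1315 -0.0087] [-0.1315  0.9913 -0.0008] [10.1608  0.7001  5.2815]
[7.6826 1.2639 4.2646]
rear edge tool x 0.0495527729529265 world along 0.5389849311387995
```

Request:
send_rows:
  motion:
    - {"tx":0.1,"ty":0,"tz":0,"rx":0,"ry":0,"rz":0,"grip":1}
    - {"tx":0,"ty":0,"tz":0,"rx":0,"ry":0,"rz":0,"grip":1}

```text
t: 16.58
position: [0.586, 0.0544, 0.0549]
tool_rot: [-0.206, 3.126, -0.0]
force: [7.0, 0.6, 4.9]
finger_gap: 0.544
grip_force: 91.0
```

Request:
send_rows:
  motion:
    - {"tx":0.15,"ty":0,"tz":0,"rx":0,"ry":0,"rz":0,"grip":1}
    - {"tx":0,"ty":0,"tz":0,"rx":0,"ry":0,"rz":0,"grip":1}

```text
t: 16.75
position: [0.584, 0.0542, 0.0547]
tool_rot: [-0.207, 3.127, -0.001]
force: [6.3, 0.6, 6.1]
finger_gap: 0.547
grip_force: 91.2
```

```bash
python3 rear.py w16
```

```text
16.75 [ 0.005   0.2062  1.6858  0.0002  1.2418 -1.6978] [0.584  0.0542 0.0547] [-0.9913 -0.1315 -0.0077] [-0.1315  0.9913 -0.0008] [6.319  0.6028 6.1174]
[6.4794 1.1037 6.2364]
rear edge tool x 0.04958762148539283 world along 0.536003331050502
```

The force peaked at 10 N about 3 mm out, with a small lift, then dropped. So the catch had engaged as a detent and I've just pulled it out. I'll push it home again and let go.

Request:
send_rows:
  motion:
    - {"tx":-0.2,"ty":0,"tz":0,"rx":0,"ry":0,"rz":0,"grip":1}
    - {"tx":-0.2,"ty":0,"tz":0,"rx":0,"ry":0,"rz":0,"grip":1}
  squeeze: 60

```text
t: 16.97
position: [0.5853, 0.0544, 0.0545]
tool_rot: [-0.207, 3.133, -0.001]
force: [-9.0, -1.2, 17.3]
finger_gap: 0.542
grip_force: 92.7
```

Request:
send_rows:
  motion:
    - {"tx":-0.2,"ty":0,"tz":0,"rx":0,"ry":0,"rz":0,"grip":1}
    - {"tx":-0.2,"ty":0,"tz":0,"rx":0,"ry":0,"rz":0,"grip":1}

```text
t: 17.13
position: [0.589, 0.0549, 0.0546]
tool_rot: [-0.207, 3.134, -0.001]
force: [-12.2, -2.2, 19.3]
finger_gap: 0.541
grip_force: 92.8
```

Request:
send_rows:
  motion:
    - {"tx":-0.2,"ty":0,"tz":0,"rx":0,"ry":0,"rz":0,"grip":1}
    - {"tx":-0.1,"ty":0,"tz":0,"rx":0,"ry":0,"rz":0,"grip":1}

```text
t: 17.3
position: [0.5898, 0.055, 0.0545]
tool_rot: [0.207, -3.131, 0.001]
force: [-27.4, -4.3, 31.0]
finger_gap: 0.545
grip_force: 94.2
```

Now release and raise.

Request:
send_rows:
  motion:
    - {"tx":0,"ty":0,"tz":0,"rx":0,"ry":0,"rz":0,"grip":0.25}
    - {"tx":0.3,"ty":0,"tz":0,"rx":0,"ry":0,"rz":0,"grip":0.25}
    - {"tx":0,"ty":0,"tz":0,"rx":0,"ry":0,"rz":0,"grip":0.25}
    - {"tx":0,"ty":0,"tz":0,"rx":0,"ry":0,"rz":0,"grip":0.25}
  squeeze: 40

```text
t: 17.63
position: [0.5882, 0.0551, 0.0515]
tool_rot: [-0.207, 3.135, 0.0]
force: [-0.7, 0.0, -0.4]
finger_gap: 0.75
grip_force: 0.0
```

Request:
send_rows:
  motion:
    - {"tx":0,"ty":0,"tz":-1.5,"rx":0,"ry":0,"rz":0,"grip":0.25}
    - {"tx":0,"ty":0,"tz":-3,"rx":0,"ry":0,"rz":0,"grip":0.25}
    - {"tx":0,"ty":0,"tz":-3.5,"rx":0,"ry":0,"rz":0,"grip":0.25}
    - {"tx":-2,"ty":0,"tz":-3.5,"rx":0,"ry":0,"rz":0,"grip":0.25}
    - {"tx":-3,"ty":0,"tz":-3.5,"rx":0,"ry":0,"rz":0,"grip":0.25}
    - {"tx":-3,"ty":0,"tz":-2.5,"rx":0,"ry":0,"rz":0,"grip":0.25}
    - {"tx":0,"ty":0,"tz":0,"rx":0,"ry":0,"rz":0,"grip":0.25}
    - {"tx":0,"ty":0,"tz":0,"rx":0,"ry":0,"rz":0,"grip":0.25}

```text
t: 18.3
position: [0.6669, 0.0654, 0.2248]
tool_rot: [-0.207, 3.131, -0.0]
force: [-1.0, 0.4, -0.6]
finger_gap: 0.751
grip_force: 0.0
```

```bash
python3 prof.py w17 | grep -v "^0\."; python3 - <<'E'
from h import *
w=pickle.load(open('w17.pkl','rb')); K=w['K']; z=w['z_map'];v,u=np.mgrid[0:384,0:512]
W=np.stack([(u-K[0,2])/K[0,0]*z,-(v-K[1,2])/K[1,1]*z,-z,np.ones_like(z)],-1)@w['world_from_camera'].T
O=np.array([.609,-.122]); e=np.array([.9912,.1323]); n=np.array([-.1323,.9912]); X=(W[...,:2]-O)@e; Y=(W[...,:2]-O)@n
m=(z>0)&(W[...,2]>.108)&(W[...,2]<.122)&(X>-.2)&(X<.14)&(Y<.16)&(Y>-.3)
print('lid X',np.percentile(X[m],[.1,1,99,99.9]),'Y',np.percentile(Y[m],[.1,99,99.9]))
E
```

```text
18.3 [ 0.0213  0.3099  1.246  -0.      1.5822 -1.6816] [0.6669 0.0654 0.2248] [-0.9913 -0.1317 -0.0035] [-0.1317  0.9913 -0.0004] [-1.0445  0.4328 -0.5632]
bat ((587.629638671875, -0.6038761138916016), (87.82157897949219, 47.027313232421875), 0.23762813210487366) 0.10429363686057949
lid X [-0.0781 -0.0766  0.1154  0.1181] Y [-0.085   0.1192  0.1204]
```

Battery is still home (587.6), and the unit pose checks out against the lid edge. On to above the handle.

Request:
send_rows:
  motion:
    - {"tx":3.06,"ty":-2.22,"tz":-0.4,"rx":0,"ry":0,"rz":0,"grip":0.55}
    - {"tx":3.06,"ty":-2.22,"tz":-0.4,"rx":0,"ry":0,"rz":0,"grip":0.55}
    - {"tx":3.06,"ty":-2.22,"tz":-0.4,"rx":0,"ry":0,"rz":0,"grip":0.55}
    - {"tx":3.06,"ty":-2.22,"tz":0,"rx":0,"ry":0,"rz":0,"grip":0.55}
    - {"tx":3.06,"ty":-2.22,"tz":0,"rx":0,"ry":0,"rz":0,"grip":0.55}
    - {"tx":3.06,"ty":-2.22,"tz":0,"rx":0,"ry":0,"rz":0,"grip":0.55}
    - {"tx":3.06,"ty":-2.22,"tz":0,"rx":0,"ry":0,"rz":0,"grip":0.55}
    - {"tx":3.06,"ty":-2.22,"tz":0,"rx":0,"ry":0,"rz":0,"grip":0.55}

```text
t: 19.02
position: [0.442, -0.143, 0.2326]
tool_rot: [0.207, -3.132, -0.002]
force: [0.4, -0.7, -0.3]
finger_gap: 0.449
grip_force: 0.0
```

Request:
send_rows:
  motion:
    - {"tx":0,"ty":0,"tz":0,"rx":0,"ry":0,"rz":7,"grip":0.55}
    - {"tx":0,"ty":0,"tz":0,"rx":0,"ry":0,"rz":7,"grip":0.55}
    - {"tx":0,"ty":0,"tz":0,"rx":0,"ry":0,"rz":7,"grip":0.55}
    - {"tx":0,"ty":0,"tz":0,"rx":0,"ry":0,"rz":7,"grip":0.55}
    - {"tx":0,"ty":0,"tz":0,"rx":0,"ry":0,"rz":7,"grip":0.55}
    - {"tx":0,"ty":0,"tz":0,"rx":0,"ry":0,"rz":7,"grip":0.55}
    - {"tx":0,"ty":0,"tz":0,"rx":0,"ry":0,"rz":7,"grip":0.55}

```text
t: 19.6
position: [0.4434, -0.1422, 0.2327]
tool_rot: [-1.119, -2.932, -0.0]
force: [1.0, 0.1, 0.3]
finger_gap: 0.451
grip_force: 0.0
```

Request:
send_rows:
  motion:
    - {"tx":0,"ty":0,"tz":0,"rx":0,"ry":0,"rz":7,"grip":0.55}
    - {"tx":0,"ty":0,"tz":0,"rx":0,"ry":0,"rz":7,"grip":0.55}
    - {"tx":0,"ty":0,"tz":0,"rx":0,"ry":0,"rz":7,"grip":0.55}
    - {"tx":0,"ty":0,"tz":0,"rx":0,"ry":0,"rz":7,"grip":0.55}
    - {"tx":0,"ty":0,"tz":0,"rx":0,"ry":0,"rz":7,"grip":0.55}
    - {"tx":0,"ty":0,"tz":0,"rx":0,"ry":0,"rz":6,"grip":0.55}
    - {"tx":0,"ty":0,"tz":0,"rx":0,"ry":0,"rz":0,"grip":0.55}
    - {"tx":0,"ty":0,"tz":0,"rx":0,"ry":0,"rz":0,"grip":0.55}

```text
t: 20.27
position: [0.444, -0.1424, 0.2334]
tool_rot: [-2.064, -2.365, 0.001]
force: [-0.1, 0.0, 0.5]
finger_gap: 0.451
grip_force: 0.0
```

```bash
cat > lid.py <<'E'
from h import *
import sys
w=wrist(sys.argv[1]); K=w['K']; z=w['z_map'];v,u=np.mgrid[0:384,0:512]
Tc=np.stack([(u-K[0,2])/K[0,0]*z,-(v-K[1,2])/K[1,1]*z,-z,np.ones_like(z)],-1)@w['hand_eye'].T; W=Tc@w['tool'].T
O=np.array([.609,-.122]); e=np.array([.9912,.1323]); n=np.array([-.1323,.9912]); X=(W[...,:2]-O)@e; Y=(W[...,:2]-O)@n; Z=W[...,2]
t=w['tool'][:2,3]-O; print('tcp unit',t@e,t@n)
E
cat > bar.py <<'E'
from lid import *
m=(z>0)&(Z>.09)&(Z<.13)&(X<-.135)&(X>-.2)&(abs(Y)<.06)
print(m.sum(),'X',np.percentile(X[m],[1,50,99]),'Y',np.percentile(Y[m],[1,99]),'Z',np.percentile(Z[m],[50,99]))
for y in np.arange(-.06,.061,.01):
    k=m&(abs(Y-y)<.003)
    if k.sum()>3: print('%.2f'%y,k.sum(),np.percentile(X[k],[2,98]),np.percentile(Z[k],98))
E
python3 bar.py w18
```

```text
20.2667 [-0.4203 -0.2462  1.7981 -0.      1.5924 -0.5556] [ 0.444  -0.1424  0.2334] [-0.1349  0.9909  0.0014] [ 0.9909  0.1349 -0.0024] [-0.0727  0.0446  0.4719]
tcp unit -0.1662567768930069 0.0016490437195681646
1503 X [-0.1679 -0.1602 -0.136 ] Y [-0.0525  0.0522] Z [0.1098 0.1121]
-0.05 130 [-0.1661 -0.136 ] 0.1115103970107867
-0.04 53 [-0.1668 -0.1569] 0.11185028078744741
-0.03 59 [-0.1679 -0.157 ] 0.1122151069493057
-0.02 63 [-0.1679 -0.156 ] 0.11173068909162362
-0.01 64 [-0.1679 -0.1561] 0.11187936794605309
0.00 66 [-0.1679 -0.1562] 0.11249373629908752
0.01 70 [-0.1679 -0.1563] 0.11183120718168801
0.02 68 [-0.1679 -0.1564] 0.11205202611820707
0.03 72 [-0.1679 -0.1566] 0.11205717540339838
0.04 72 [-0.1679 -0.1567] 0.11198276442752614
0.05 190 [-0.1669 -0.1357] 0.11165565313828851
```

Request:
send_rows:
  motion:
    - {"tx":0,"ty":0.4,"tz":3.5,"rx":0,"ry":0,"rz":0,"grip":0.55}
    - {"tx":0,"ty":0,"tz":3.5,"rx":0,"ry":0,"rz":0,"grip":0.55}
    - {"tx":0,"ty":0,"tz":3,"rx":0,"ry":0,"rz":0,"grip":0.55}
    - {"tx":0,"ty":0,"tz":2.5,"rx":0,"ry":0,"rz":0,"grip":0.55}
    - {"tx":0,"ty":0,"tz":2.5,"rx":0,"ry":0,"rz":0,"grip":0.55}
    - {"tx":0,"ty":0,"tz":1.7,"rx":0,"ry":0,"rz":0,"grip":0.55}
    - {"tx":0,"ty":0,"tz":0,"rx":0,"ry":0,"rz":0,"grip":0.55}
    - {"tx":0,"ty":0,"tz":0,"rx":0,"ry":0,"rz":0,"grip":0.55}
  squeeze: 50

```text
t: 20.98
position: [0.448, -0.1419, 0.0672]
tool_rot: [-2.066, -2.363, 0.001]
force: [0.2, 0.1, 0.2]
finger_gap: 0.45
grip_force: 0.0
```

Request:
send_rows:
  motion:
    - {"tx":0,"ty":0,"tz":0,"rx":0,"ry":0,"rz":0,"grip":1}
    - {"tx":0,"ty":0,"tz":0,"rx":0,"ry":0,"rz":0,"grip":1}
    - {"tx":0,"ty":0,"tz":0,"rx":0,"ry":0,"rz":0,"grip":1}
    - {"tx":0,"ty":0,"tz":0,"rx":0,"ry":0,"rz":0,"grip":1}
    - {"tx":0,"ty":0,"tz":0,"rx":0,"ry":0,"rz":0,"grip":1}
    - {"tx":0,"ty":0,"tz":0,"rx":0,"ry":0,"rz":0,"grip":1}

```text
t: 21.48
position: [0.4482, -0.1433, 0.07]
tool_rot: [-2.069, -2.363, 0.004]
force: [-14.0, -1.5, 11.5]
finger_gap: 0.116
grip_force: 49.2
```

Handle is pinched. I'll raise it along the arc with the tool vertical so the round bar turns in the pads, first to 20°.

Request:
send_rows:
  motion:
    - {"tx":0,"ty":0.08,"tz":-1.23,"rx":0,"ry":0,"rz":0,"grip":1}
    - {"tx":0,"ty":0.11,"tz":-1.24,"rx":0,"ry":0,"rz":0,"grip":1}
    - {"tx":0,"ty":0.18,"tz":-1.23,"rx":0,"ry":0,"rz":0,"grip":1}
    - {"tx":0,"ty":0.22,"tz":-1.22,"rx":0,"ry":0,"rz":0,"grip":1}
    - {"tx":0,"ty":0.28,"tz":-1.2,"rx":0,"ry":0,"rz":0,"grip":1}
    - {"tx":0,"ty":0.33,"tz":-1.2,"rx":0,"ry":0,"rz":0,"grip":1}
    - {"tx":0,"ty":0.39,"tz":-1.18,"rx":0,"ry":0,"rz":0,"grip":1}
    - {"tx":0,"ty":0.43,"tz":-1.16,"rx":0,"ry":0,"rz":0,"grip":1}
  squeeze: 50

```text
t: 22.15
position: [0.4671, -0.1406, 0.1658]
tool_rot: [-2.068, -2.361, 0.007]
force: [-12.2, -3.1, 2.1]
finger_gap: 0.112
grip_force: 48.7
```

Request:
send_rows:
  motion:
    - {"tx":0,"ty":0.49,"tz":-1.14,"rx":0,"ry":0,"rz":0,"grip":1}
    - {"tx":0,"ty":0.53,"tz":-1.12,"rx":0,"ry":0,"rz":0,"grip":1}
    - {"tx":0,"ty":0.58,"tz":-1.09,"rx":0,"ry":0,"rz":0,"grip":1}
    - {"tx":0,"ty":0.63,"tz":-1.07,"rx":0,"ry":0,"rz":0,"grip":1}
    - {"tx":0,"ty":0.68,"tz":-1.04,"rx":0,"ry":0,"rz":0,"grip":1}
    - {"tx":0,"ty":0.72,"tz":-1.01,"rx":0,"ry":0,"rz":0,"grip":1}
    - {"tx":0,"ty":0.77,"tz":-0.98,"rx":0,"ry":0,"rz":0,"grip":1}
    - {"tx":0,"ty":0.8,"tz":-0.94,"rx":0,"ry":0,"rz":0,"grip":1}

```text
t: 22.82
position: [0.5179, -0.1337, 0.2519]
tool_rot: [-2.069, -2.36, 0.008]
force: [-24.1, -0.2, 15.9]
finger_gap: 0.116
grip_force: 48.9
```

Request:
send_rows:
  motion:
    - {"tx":0,"ty":0,"tz":0,"rx":0,"ry":0,"rz":0,"grip":1}

```text
t: 22.9
position: [0.5198, -0.1335, 0.2539]
tool_rot: [2.07, 2.363, -0.004]
force: [-23.8, 1.1, 18.0]
finger_gap: 0.11
grip_force: 50.7
```

```bash
cat > ang.py <<'E'
from lid import *
s=readout.state(); print(s['force'],s['finger_gap'])
m=(z>0)&(X>-.1)&(X<.1)&(abs(Y)<.12)&(Z>.14)&(Z<.30)&(Tc[...,2]>-.2)
a=np.degrees(np.arctan2(Z-.097,.1205-X)); m&=(a>5)&(a<75)&~((abs(Tc[...,0])<.05)&(abs(Tc[...,1])<.07))
P=np.c_[X[m],Z[m]]; print(len(P),np.percentile(a[m],[5,25,50,75,95]))
best=None; rng=np.random.default_rng(0)   # RANSAC line in (X,Z): lid top surface
for _ in range(300):
    p,q=P[rng.integers(len(P),size=2)]; d=q-p; L=np.hypot(*d)
    if L<.02: continue
    k=abs((P-p)@np.array([-d[1],d[0]])/L)<.0015
    if best is None or k.sum()>best.sum(): best=k
d=np.linalg.svd(P[best]-P[best].mean(0),full_matrices=False)[2][0]; print('lid angle',best.sum(),np.degrees(np.arctan(-d[1]/d[0])),P[best].min(0),P[best].max(0))
E
python3 ang.py w19
```

```text
22.9 [-0.3453 -0.0565  1.5904 -0.0023  1.608  -0.4773] [ 0.5198 -0.1335  0.2539] [-0.1315  0.9913 -0.0018] [ 0.9913  0.1315 -0.0014] [-23.7914   1.0855  17.9777]
tcp unit -0.0899510778551991 0.00038671426563238764
[-23.8906   0.5708  17.5658] 0.1154988382852377
28407 [42.2676 44.8173 46.1609 48.7333 55.9678]
lid angle 23736 39.867485671094926 [-0.054  0.14 ] [0.0978 0.2658]
```

Lid is at 39.9°, with a radial squeeze of about 30 N. I'll ease slightly outward while raising to 50°.

Request:
send_rows:
  motion:
    - {"tx":0,"ty":0.44,"tz":-0.52,"rx":0,"ry":0,"rz":0,"grip":1}
    - {"tx":0,"ty":0.45,"tz":-0.52,"rx":0,"ry":0,"rz":0,"grip":1}
    - {"tx":0,"ty":0.46,"tz":-0.51,"rx":0,"ry":0,"rz":0,"grip":1}
    - {"tx":0,"ty":0.48,"tz":-0.5,"rx":0,"ry":0,"rz":0,"grip":1}
    - {"tx":0,"ty":0.49,"tz":-0.49,"rx":0,"ry":0,"rz":0,"grip":1}
    - {"tx":0,"ty":0.5,"tz":-0.48,"rx":0,"ry":0,"rz":0,"grip":1}
    - {"tx":0,"ty":0.5,"tz":-0.47,"rx":0,"ry":0,"rz":0,"grip":1}
    - {"tx":0,"ty":0,"tz":0,"rx":0,"ry":0,"rz":0,"grip":1}

```text
t: 23.62
position: [0.5539, -0.1288, 0.2875]
tool_rot: [2.068, 2.362, 0.0]
force: [-11.0, 1.1, 10.9]
finger_gap: 0.115
grip_force: 50.2
```

Request:
send_rows:
  motion:
    - {"tx":0,"ty":0,"tz":0,"rx":0,"ry":0,"rz":0,"grip":1}
    - {"tx":0,"ty":0,"tz":0,"rx":0,"ry":0,"rz":0,"grip":1}

```text
t: 23.78
position: [0.553, -0.1289, 0.2869]
tool_rot: [2.069, 2.362, -0.001]
force: [-11.3, 1.0, 9.2]
finger_gap: 0.114
grip_force: 50.2
```

```bash
python3 ang.py w20
```

```text
23.7833 [-0.3185  0.023   1.4525 -0.0011  1.6652 -0.4508] [ 0.553  -0.1289  0.2869] [-0.1319  0.9913 -0.0014] [0.9913 0.1319 0.0003] [-11.2779   1.0247   9.2009]
tcp unit -0.056374817505479145 0.0005808731716388524
[-11.0828   0.8724  11.0518] 0.11065422061380907
18556 [51.1159 53.9759 55.4505 57.8064 64.0438]
lid angle 14815 49.16706034445493 [-0.0244  0.1483] [0.1    0.2921]
```

Request:
send_rows:
  motion:
    - {"tx":0,"ty":0.1,"tz":-0.08,"rx":0,"ry":0,"rz":0,"grip":1}
    - {"tx":0,"ty":0.1,"tz":-0.08,"rx":0,"ry":0,"rz":0,"grip":1}
    - {"tx":0,"ty":0,"tz":0,"rx":0,"ry":0,"rz":0,"grip":1}
    - {"tx":0,"ty":0,"tz":0,"rx":0,"ry":0,"rz":0,"grip":1}
    - {"tx":0,"ty":0,"tz":0,"rx":0,"ry":0,"rz":0,"grip":1}
    - {"tx":0,"ty":0,"tz":0,"rx":0,"ry":0,"rz":0,"grip":1}

```text
t: 24.33
position: [0.5549, -0.1286, 0.2884]
tool_rot: [2.069, 2.362, -0.001]
force: [-11.6, 0.5, 9.8]
finger_gap: 0.112
grip_force: 50.2
```

```bash
python3 ang.py w21; python3 - <<'E'
from h import *
O=np.array([.609,-.122]); e=np.array([.9912,.1323]); n=np.array([-.1323,.9912])
for nm in ('top','side'):
    c=capture(nm); z=c['z_map'];v,u=np.mgrid[0:384,0:512];K=c['K']
    W=np.stack([(u-K[0,2])/K[0,0]*z,-(v-K[1,2])/K[1,1]*z,-z,np.ones_like(z)],-1)@c['world_from_camera'].T
    X=(W[...,:2]-O)@e; Y=(W[...,:2]-O)@n
    m=(z>0)&(abs(W[...,2]-.1045)<.004)&(abs(X)<.08)&(abs(Y-.178)<.04)
    if m.sum()>5: print(nm,m.sum(),'battery top X',np.percentile(X[m],[2,50,98]),'Y',np.percentile(Y[m],[2,98]))
print(readout.state()['qvel'],readout.state()['t'])
E
```

```text
24.3333 [-0.317   0.0279  1.4449 -0.0011  1.6681 -0.4493] [ 0.5549 -0.1286  0.2884] [-0.1318  0.9913 -0.0014] [0.9913 0.1318 0.0002] [-11.5958   0.4664   9.8073]
tcp unit -0.05449692167355593 0.0005654311669578515
[-10.8789   0.8874   9.6461] 0.11355325133207211
18121 [51.5478 54.4497 55.93   58.2645 64.4181]
lid angle 14391 49.68346714002947 [-0.0225  0.1493] [0.1    0.2932]
top 317 battery top X [-0.0422  0.0068  0.0665] Y [0.1494 0.2056]
side 138 battery top X [-0.0385  0.0053  0.0626] Y [0.1563 0.2066]
[-0.0003 -0.0005 -0.0013  0.0012  0.0004 -0.0005] 24.4833
```

```bash
python3 -c "
from workcell import finish_job
print(finish_job())"
```

```text
the job is handed in; nothing more can be done
None
```

The battery pack is pushed fully home against its stop and released, and the lid is held still by its handle at about 50° (measured 49.7°). I handed the job in at about 24.5 s. I could only judge the catch by feel: a pull test met a 10 N peak and drew the pack out, so I pushed it home again and let go.

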